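# Set up an amplifier board for reflow on a levelled hot plate

## Robot

A 7-joint arm with a two-finger parallel gripper is mounted at the origin on the work surface. World frame = base frame: x ahead of the robot, y to its left, z up, the work surface at z = 0. Lengths are in m, angles in rad, forces in N, time in s.
With the tool pointing down it reaches from about 0.4 to 0.875 m from the base axis. Payload 19.3 kg.
Tool frame: the origin (TCP) lies at the very end of the fingers, on their centre line; the grasp point (between the pads) lies 19 mm behind it; z points along the fingers, y is the direction in which the jaws open and shut (so a half turn about z gives the same grasp; the last joint's range is limited). The gripper opens to 85 mm and grips with 20 to 120 N. Pads are 22 mm wide; open, the fingers measure 114 mm over their backs; the gripper's body (76 mm by 85 mm) begins 54 mm behind the grasp point. The pads swing forward as they close: fully open they stand 13 mm farther back than shut.
Start: joints at [1.093, 0.521, -0.036, 1.599, 0.021, 1.021, -0.113], TCP at [0.248, -0.574, 0.231] pointing down, gripper open.
Joint ranges: [-2.91, 2.91], [-0.3, 2.13], [-1.5, 1.42], [0.17, 2.43], [-1.26, 4.41], [0.16, 1.93], [-2.52, 2.52]. Speed limits (rad/s): [1.89, 1.89, 2.39, 2.39, 3.01, 3.01, 3.01].

## Interface

Orientations are given as [roll, pitch, yaw] about the fixed x, y, z axes, in that order (R = Rz(yaw) Ry(pitch) Rx(roll)).
In Python, from workcell import bot, grab_frame, calibration, workorder gives the robot as it stands.
- The arm moves only by the tool move_arm, never from a script. Its arguments are lists of equal length, an entry for each row: "jaw": the closure in counts, from 0 (fully open) to 255 (shut); "dp": the shift along the tool's x, y, z in units of 800 mm (1.0 is 800 mm), a list of three; "rotation": the turn, a rotation vector about the tool's x, y, z in units of pi rad (1.0 is pi rad), a list of three. In form: {"jaw": [jaw, ...], "dp": [[dx, dy, dz], ...], "rotation": [[rx, ry, rz], ...]}. A call has 1 to 10 rows; each row shifts and turns the commanded pose from where the row before left it, along the tool's axes as they then stand; what a row does not reach is not made up. A row lasts 1/8 s, in which the tool goes at most 62.5 mm and 10.7 degrees, less where a joint would pass 70% of its speed; a pose out of reach is approached as far as the arm can. A call with a number of a shift or a turn outside -1 to 1 is refused whole. A call with a gripper value outside its range is refused whole. The fingers move at their own pace and stop on an object; "squeeze" is the grip in N (left out, the last holds). Time passes only in rows, so rows that do not move let the fingers close. It gives the time, the measured TCP pose, the force and the opening at its end, in the units of the state.
- bot.observe(): the state, without advancing time (a new reading comes with each control period).
- grab_frame(name): name is "scene" or "top"; returns the picture (420x560x3 uint8, blue, green, red); there is no depth.
- calibration(name): a dict with "camera_matrix" (3x3 intrinsics, pixels), "T" (4x4, takes a point from camera to world coordinates). Camera axes: x right, y down, z forward; pixel columns grow to the right and rows downward; lengths in m; the calibration is good to about 2 mm. A picture is of the moment at which its call begins. calibration takes no time and is no camera call.
- workorder.job_done(): hands the job in, once; it reports no verdict.
The state is a dict: "clock": time; "qpos": joint angles; "qd": joint speeds; "joint_efforts": joint torques, N m; "position": TCP position; "tool_rot": TCP orientation; "force": force on the tool from outside, world axes, zero at the start; "moment": the same for the moment, N m; "grip_width": finger opening in m.
Only numpy, scipy, OpenCV 4.12 (cv2) and the standard library are available. Lean on these libraries where they do the work, as an engineer would, in place of code of your own. Each camera call takes 0.05 s, during which the arm holds its last target. There are 200 camera calls.

## Task

Get this amplifier board ready for soldering on the hot plate: level the plate with its two foot screws until the bubbles of both vials sit midway between their lines, and drive the loose taper key into the slot beside the board carrier until it jams the carrier tight against the fence. Only then take every filter can out of the pocket tray and stand it squarely on a printed outline of the board, one can to an outline (any of them), and last of all flip the heater switch over. Leave the plate level, the key tight, and the other things on the bench where they are.

Things in the scene. Friction and masses are not known exactly. Their poses are not given: they have to be found in the camera images.
- vial_a (a point): middle, on top, of the tubular bubble vial that lies along x (holder 56 x 16 x 14 mm, pale green tube with two dark lines 9 mm either side of this point), at the far right corner of the hot plate's top. Plate: aluminium, 250 (x) x 300 (y) x 12 mm, its top 70 mm above the bench. Axes of all the plate's points: along its edges, x to the far side, y left, z up
- bubble_a (a point): middle of the bubble of vial a, a white streak 12 mm long in the tube, which runs along x towards the higher side of the plate. It is centred between the lines when within 3 mm of vial_a
- vial_b (a point): middle, on top, of the like vial that lies along y, near the same corner of the plate
- bubble_b (a point): middle of the bubble of vial b, which runs along y towards the higher side. It is centred when within 3 mm of vial_b
- screw_a_knob (a point): centre of the knob of foot screw a, far left corner of the plate: black, knurled, round, 36 mm across, 22 mm high, underside 14 mm above the plate's top; upright axis, 0.1 N m to turn, stops 3.4 rad either side of level, starts within 2.8 rad of level. Clockwise seen from above raises its corner: bubble a moves along +x, 3.2 mm a radian; bubble b stays
- screw_b_knob (a point): centre of the knob of foot screw b, near right corner of the plate, a knob like screw a's: clockwise seen from above moves bubble b along -y, 2.5 mm a radian; bubble a stays. (The foot at the near left corner is fixed: only a low steel cap, 5 mm high, on the plate)
- carrier: board carrier, origin at the centre of its underside: loose plate 100 x 100 x 12 mm with a green board let into its top, 0.26 to 0.4 kg, lying on the hot plate axes as the plate's (up to 0.02 rad askew). Fence: steel bar 10 mm high along its right (-y) side, 2 to 4 mm off at the start; touching it, the carrier's centre is 56.5 mm to the -y side of slot_mouth. The stop beyond need not be touched
- slot_mouth (a point): middle of the slot's mouth, on the plate's top, 80 mm from the plate's near edge. The slot runs along +x between the carrier's left (+y) side and a steel rail, 100 mm long, 14 mm high, slanted face. With the carrier on the fence it is 13.5 mm wide at the mouth and narrows 1 mm in 8 along +x, all on the rail's side; a carrier off the fence makes it that much narrower
- key_head (a point): centre of the dark steel head (30 x 24 x 20 mm high) of the loose taper key, on the bench left of the hot plate. x: head to tip, z up. Aluminium shank 70 mm long, 16 mm high, tip 85 mm along +x from this point; -y side straight, 8 mm to the -y side of this point; +y side slanted: 14.75 mm thick at the head, 6 mm at the tip. Grip it by the head across y
- key: the same key, 0.13 to 0.2 kg, origin under the head's centre, balance point 12 mm along +x of it. It goes into the slot standing on the plate, tip first along +x, straight side to the carrier. Pushed or tapped on the head along +x several times with 15 to 20 N it drives the carrier to the fence and jams, the head's centre then about 25 mm short of slot_mouth and 1 mm to its +y side
- print0 (a point): middle of a printed white outline, 14 x 24 mm with gold pads, on the board's top face, 12 mm above the hot plate's top; 24 mm to the -x side and 22 mm to the -y side of the carrier's centre. A can stands on it with its long side along y, either way round
- print1 (a point): middle of a printed white outline, 14 x 24 mm with gold pads, on the board's top face, 12 mm above the hot plate's top; 24 mm to the -x side and 22 mm to the +y side of the carrier's centre. A can stands on it with its long side along y, either way round
- print2 (a point): middle of a printed white outline, 14 x 24 mm with gold pads, on the board's top face, 12 mm above the hot plate's top; 24 mm to the +x side and 22 mm to the -y side of the carrier's centre. A can stands on it with its long side along y, either way round
- print3 (a point): middle of a printed white outline, 14 x 24 mm with gold pads, on the board's top face, 12 mm above the hot plate's top; 24 mm to the +x side and 22 mm to the +y side of the carrier's centre. A can stands on it with its long side along y, either way round
- can0_mid (a point): centre of a filter can: plain metal box 11 (x) x 22 (y) x 12 mm high, two brass screw heads on top, 14 g. Two to four are present, each upright in a pocket of the black tray (fixed, 155 x 100 x 12 mm high, right of the hot plate; pockets 5 mm deep, 46 mm apart across the cans, 44 mm along them), its upper 7 mm clear
- can1_mid (a point): centre of a filter can: plain metal box 11 (x) x 22 (y) x 12 mm high, two brass screw heads on top, 14 g. Two to four are present, each upright in a pocket of the black tray (fixed, 155 x 100 x 12 mm high, right of the hot plate; pockets 5 mm deep, 46 mm apart across the cans, 44 mm along them), its upper 7 mm clear
- can2_mid (a point): centre of a filter can: plain metal box 11 (x) x 22 (y) x 12 mm high, two brass screw heads on top, 14 g. Two to four are present, each upright in a pocket of the black tray (fixed, 155 x 100 x 12 mm high, right of the hot plate; pockets 5 mm deep, 46 mm apart across the cans, 44 mm along them), its upper 7 mm clear
- can3_mid (a point): centre of a filter can: plain metal box 11 (x) x 22 (y) x 12 mm high, two brass screw heads on top, 14 g. Two to four are present, each upright in a pocket of the black tray (fixed, 155 x 100 x 12 mm high, right of the hot plate; pockets 5 mm deep, 46 mm apart across the cans, 44 mm along them), its upper 7 mm clear
- heater_switch (a joint): toggle of the heater switch: 0 = off (leaning towards the robot), 0.9 rad = on (leaning away); stays where it is left; takes about 2 N at its tip
- heater_switch_tip (a point): middle of the thick upper end (12 mm across) of the metal bat-handle toggle, 36 mm from its pivot, 6 mm below its very tip; the pivot is 67 mm above the bench, in the middle of the top of a grey controller box (100 x 90 x 55 mm) at the left. At 0 this point is 99 mm above the bench and 16 mm to the near side of the pivot; it swings along its x (up to 0.2 rad from the robot's x) to 16 mm beyond
- flux_bottle: small amber flux bottle, 34 mm across, 75 mm high; a bystander, to be left where it is. Origin at the centre of its underside
- solder_spool: solder spool, 52 mm across, 34 mm high; a bystander, to be left where it is. Origin at the centre of its underside
- coax_plug: steel coax plug, 20 mm across, 42 mm high; a bystander, to be left where it is. Origin at the centre of its underside
- handheld_radio: black hand-held radio, 36 x 58 x 120 mm with aerial; a bystander, to be left where it is. Origin at the centre of its underside
There are look-alikes about, which are no part of the job. What is meant by the key is not turquoise, and is the smaller of those in its own colour. Of the things that look like the carrier, the larger one is meant.

How it is judged:
On the way, in this order (a step that is already met when the one before it is completed fails the run):
1. the plate is level and the key has jammed the carrier against the fence, with every can still off the board (horizontal distance between bubble_a and vial_a below 0.003 m and horizontal distance between bubble_b and vial_b below 0.003 m and y of carrier in the frame of slot_mouth between -0.06 and -0.0553 m and angle between the x axis of carrier and the x axis of slot_mouth, either way round below 0.02 rad and contact force between key and carrier above 0.3 N and x of key_head in the frame of slot_mouth above -0.032 m and z of key_head in the frame of slot_mouth below 0.015 m and horizontal distance between each of can0_mid, can1_mid, can2_mid, can3_mid and carrier above 0.075 m), for 0.3 s.
2. every can stands on an outline of its own, plate still level and key still tight (horizontal distance between bubble_a and vial_a below 0.003 m and horizontal distance between bubble_b and vial_b below 0.003 m and y of carrier in the frame of slot_mouth between -0.06 and -0.0553 m and angle between the x axis of carrier and the x axis of slot_mouth, either way round below 0.02 rad and contact force between key and carrier above 0.3 N and x of key_head in the frame of slot_mouth above -0.032 m and z of key_head in the frame of slot_mouth below 0.015 m and ((horizontal distance between can0_mid and print0 below 0.003 m and angle between the y axis of can0_mid and the y axis of print0, either way round below 0.15 rad) or (horizontal distance between can0_mid and print1 below 0.003 m and angle between the y axis of can0_mid and the y axis of print1, either way round below 0.15 rad) or (horizontal distance between can0_mid and print2 below 0.003 m and angle between the y axis of can0_mid and the y axis of print2, either way round below 0.15 rad) or (horizontal distance between can0_mid and print3 below 0.003 m and angle between the y axis of can0_mid and the y axis of print3, either way round below 0.15 rad)) and z of can0_mid in the frame of print0 between 0.003 and 0.008 m and angle between each of can0_mid, can1_mid, can2_mid, can3_mid's own z axis and vertical below 0.1 rad and ((horizontal distance between can1_mid and print0 below 0.003 m and angle between the y axis of can1_mid and the y axis of print0, either way round below 0.15 rad) or (horizontal distance between can1_mid and print1 below 0.003 m and angle between the y axis of can1_mid and the y axis of print1, either way round below 0.15 rad) or (horizontal distance between can1_mid and print2 below 0.003 m and angle between the y axis of can1_mid and the y axis of print2, either way round below 0.15 rad) or (horizontal distance between can1_mid and print3 below 0.003 m and angle between the y axis of can1_mid and the y axis of print3, either way round below 0.15 rad)) and z of can1_mid in the frame of print0 between 0.003 and 0.008 m and ((horizontal distance between can2_mid and print0 below 0.003 m and angle between the y axis of can2_mid and the y axis of print0, either way round below 0.15 rad) or (horizontal distance between can2_mid and print1 below 0.003 m and angle between the y axis of can2_mid and the y axis of print1, either way round below 0.15 rad) or (horizontal distance between can2_mid and print2 below 0.003 m and angle between the y axis of can2_mid and the y axis of print2, either way round below 0.15 rad) or (horizontal distance between can2_mid and print3 below 0.003 m and angle between the y axis of can2_mid and the y axis of print3, either way round below 0.15 rad)) and z of can2_mid in the frame of print0 between 0.003 and 0.008 m and ((horizontal distance between can3_mid and print0 below 0.003 m and angle between the y axis of can3_mid and the y axis of print0, either way round below 0.15 rad) or (horizontal distance between can3_mid and print1 below 0.003 m and angle between the y axis of can3_mid and the y axis of print1, either way round below 0.15 rad) or (horizontal distance between can3_mid and print2 below 0.003 m and angle between the y axis of can3_mid and the y axis of print2, either way round below 0.15 rad) or (horizontal distance between can3_mid and print3 below 0.003 m and angle between the y axis of can3_mid and the y axis of print3, either way round below 0.15 rad)) and z of can3_mid in the frame of print0 between 0.003 and 0.008 m), for 0.3 s.
3. the heater switch is flipped over (value of joint heater_switch above 0.75 rad), for 0.2 s.
At the end, for the whole second after the job is handed in: Both bubbles within 3 mm of mid-vial; carrier within 1.2 mm of the fence and 0.02 rad square; key pinched (over 0.3 N), head at most 32 mm short of the slot mouth; each can upright on the board within 3 mm and 0.15 rad of an outline; heater switch past 0.75 rad (all of step 2 and value of joint heater_switch above 0.75 rad); the robot touches nothing.
It fails at once if another thing on the bench is knocked more than 5 cm from its place (distance of any of flux_bottle, solder_spool, coax_plug, handheld_radio from where it was at the start of the episode above 0.05 m).
Of can0, can1, can2, can3 only 2 to 4 are there at a start; the rules pass over those that are not, and their reading is None.
At some moment in a run one of key may be knocked a few centimetres aside while the robot is not near it.
Once in a run the grip may slacken for a moment while it holds something.
It also fails if it takes over 210 s, if anything falls off the work surface, if the arm or the gripper's body presses on something with over 40 N, if the wrist force passes 120 N, or if a joint passes its speed limit or range.

## Working session

There is one attempt and no reset: what is moved stays moved. The work goes in short steps, Python scripts to look and compute and a tool call to move; the robot and the scene stay as the last step left them, time stands still between calls to the robot, and variables do not carry over. Pictures are saved under pics/ and viewed, about 12 in all and at most 16, crops included, and the job is handed in when it is done.

Besides the shell and the picture viewer there is one more tool, called after "Request:" by a JSON object that holds its "op" and its "data". move_arm: Moves the arm, as the interface text tells. Shifts and turns lie within -1 to 1; 1 stands for 800 mm of shift or pi rad of turn. Its arguments: {"type":"object","properties":{"jaw":{"type":"array","items":{"type":"number"}},"dp":{"type":"array","items":{"type":"array","items":{"type":"number","minimum":-1,"maximum":1}}},"rotation":{"type":"array","items":{"type":"array","items":{"type":"number","minimum":-1,"maximum":1}}},"squeeze":{"type":"number"}},"required":["jaw","dp","rotation"]}

```bash
ls; mkdir -p pics; cat > h.py <<'E'
import numpy as np, cv2
from workcell import bot, grab_frame, calibration, workorder
def ray(name,uv):
    c=calibration(name);K=np.array(c["camera_matrix"]);T=np.array(c["T"])
    d=T[:3,:3]@np.linalg.solve(K,[uv[0],uv[1],1.]);return T[:3,3],d
def onz(name,uv,z):
    o,d=ray(name,uv);return o+d*(z-o[2])/d[2]
def px(name,P):
    c=calibration(name);K=np.array(c["camera_matrix"]);T=np.array(c["T"])
    p=K@(T[:3,:3].T@(np.array(P,float)-T[:3,3]));return p[:2]/p[2]
E
python3 - <<'E'
from h import *
s=bot.observe();print(s)
for n in("scene","top"):
    im=grab_frame(n);cv2.imwrite(f"pics/{n}0.png",im);
    c=calibration(n);print(n,c)
    cv2.imwrite(f"pics/{n}0b.png",cv2.resize(im,(800,600),interpolation=cv2.INTER_CUBIC))
E
```

```text
pics
{'clock': 0.0, 'qpos': array([ 1.09281797,  0.52202699, -0.03631639,  1.59998461,  0.02117143,
        1.0210828 , -0.11279974]), 'qd': array([-8.08739978e-04,  2.48430442e-04, -6.77198019e-04,  7.76291066e-04,
       -6.15177654e-04,  1.74582463e-05, -8.03751673e-04]), 'joint_efforts': array([ 1.81616742e-03, -9.27096248e+01,  1.98114976e+00, -3.69940102e+01,
        1.78328273e-02,  8.09584104e-03,  3.66630877e-05]), 'position': array([ 0.24769682, -0.57346848,  0.23072614]), 'tool_rot': array([-3.14047630e+00,  5.98962394e-05,  4.07743764e-01]), 'force': array([-0.24364875,  0.29078122,  0.01854768]), 'moment': array([-0.00282738, -0.02881489,  0.05338301]), 'grip_width': 0.08511508255984813}
scene {'camera_matrix': array([[465.39199214,   0.        , 273.74440023],
       [  0.        , 465.39199214, 208.08647084],
       [  0.        ,   0.        ,   1.        ]]), 'T': array([[-0.57731972,  0.48746608, -0.65504103,  1.29994682],
       [ 0.81637817,  0.35945975, -0.45201257,  0.52945644],
       [ 0.01512009, -0.79571698, -0.60547987,  0.8332472 ],
       [ 0.        ,  0.        ,  0.        ,  1.        ]])}
top {'camera_matrix': array([[519.40153274,   0.        , 279.90042978],
       [  0.        , 519.40153274, 207.83800855],
       [  0.        ,   0.        ,   1.        ]]), 'T': array([[ 0.03001299, -0.99055069,  0.13382286,  0.31896239],
       [-0.99947543, -0.02811062,  0.01608285, -0.01579785],
       [-0.01216903, -0.13423536, -0.99087476,  1.46389336],
       [ 0.        ,  0.        ,  0.        ,  1.        ]])}
```

View pics/top0b.png

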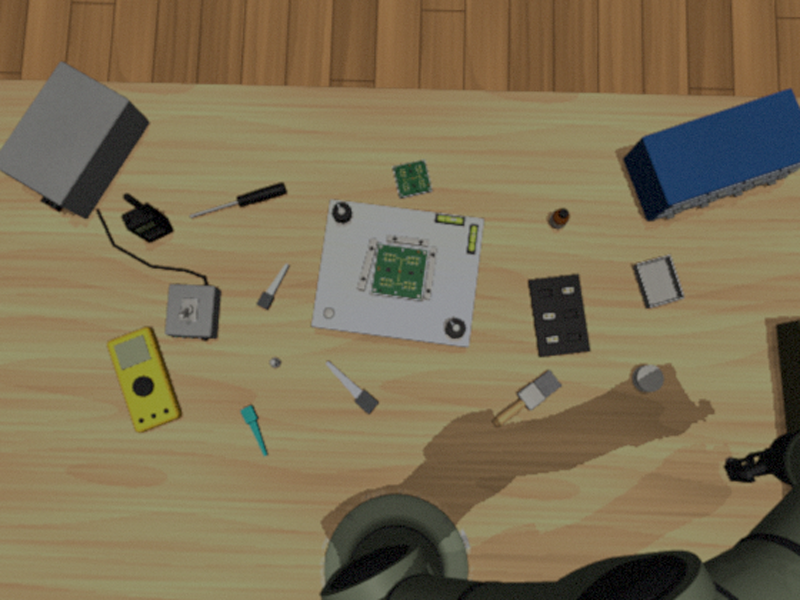

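View pics/scene0b.png

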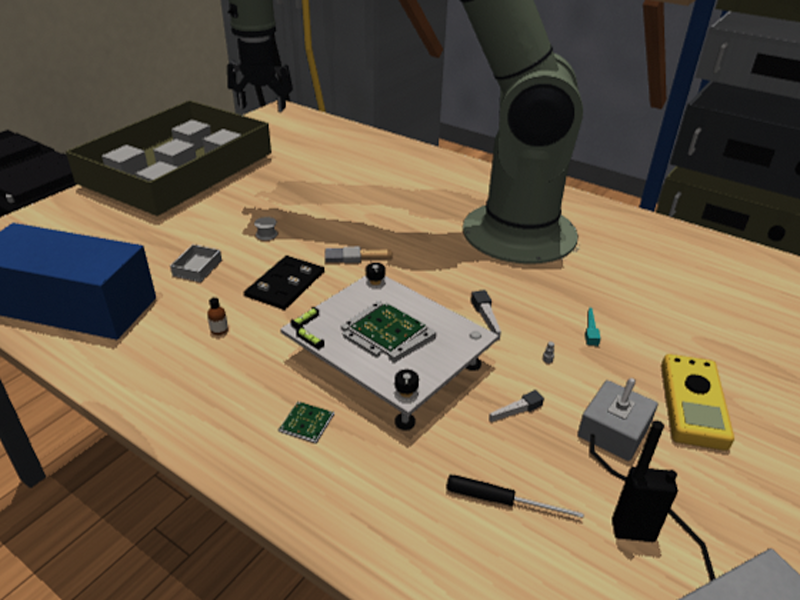

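Top view shows the plate at about (398,272), the dark small key at (275,287), a larger decoy at (352,387), three cans in the tray at (568,290), (548,316) and (553,339), and the switch at (188,312). Next I'll zoom in.

```bash
python3 - <<'E'
from h import *
a=cv2.imread("pics/top0.png");b=cv2.imread("pics/scene0.png")
A=cv2.resize(a[130:250,205:350],None,fx=5.5,fy=5,interpolation=cv2.INTER_CUBIC)
A=cv2.resize(a[135:250,210:345],(704,600),interpolation=cv2.INTER_CUBIC)
cv2.imwrite("pics/c1.png",A)
cv2.imwrite("pics/c2.png",cv2.resize(b[175:305,190:355],(760,600),interpolation=cv2.INTER_CUBIC))
# blobs: dark things in top
hsv=cv2.cvtColor(a,cv2.COLOR_BGR2HSV)
g=((hsv[...,1]<50)&(hsv[...,2]>110)).astype(np.uint8)
n,l,st,ce=cv2.connectedComponentsWithStats(g)
for i in range(1,n):
    if st[i,4]>8: 
        m=(l==i).astype(np.uint8);r=cv2.minAreaRect(cv2.findContours(m,0,1)[0][0]);print("bright",st[i],ce[i].round(1),np.round(onz("top",ce[i],.07),3),np.round(r[1],1),round(r[2],1))
g=((hsv[...,2]<75)).astype(np.uint8)
n,l,st,ce=cv2.connectedComponentsWithStats(g)
for i in range(1,n):
    if st[i,4]>20:print("dark",st[i],ce[i].round(1),np.round(onz("top",ce[i],.02),3))
E
```

```text
bright [   0   53   88   89 2377] [ 40.3 100.3] [0.792 0.687 0.07 ] [54.9 87.8] 33.1
bright [60 55  6  5 14] [62.2 57.4] [0.92  0.637 0.07 ] [5. 4.] 0.0
bright [46 68  4  8 14] [47.4 71.1] [0.878 0.675 0.07 ] [3. 7.] 0.0
bright [31 88  4  6  9] [32.6 90.4] [0.82  0.712 0.07 ] [4.9 2.1] 45.0
bright [39 93  6  8 14] [41.2 96.3] [0.804 0.686 0.07 ] [5.  5.9] 21.8
bright [133 141  33  11  54] [149.2 145.9] [0.67  0.373 0.07 ] [ 1.6 33.5] 73.1
bright [ 218  140  121  103 8121] [277.1 192.3] [0.55  0.016 0.07 ] [111.3  91.1] 7.5
bright [237 145   4   5  15] [238.3 147.1] [0.673 0.127 0.07 ] [4.2 2.8] 45.0
bright [464 178  10  13  21] [469.6 183.3] [ 0.589 -0.506  0.07 ] [14.2  4. ] 54.0
bright [446 182  27  33 558] [459.5 197.4] [ 0.55  -0.478  0.07 ] [30.6 19.7] 72.5
bright [186 185  16  21  90] [193.3 196. ] [0.533 0.243 0.07 ] [ 4.5 24. ] 31.0
bright [473 192   6  14  19] [475.4 198.6] [ 0.547 -0.52   0.07 ] [13.9  0.9] 71.6
bright [116 199  33  36 942] [132.2 216.9] [0.471 0.407 0.07 ] [31.6 34.6] 2.2
bright [394 201   7   4  18] [397.5 202.6] [ 0.531 -0.311  0.07 ] [3. 6.] 90.0
bright
[... 1392 characters left out ...]
k [466 180  12  28  88] [471.1 193.5] [ 0.57  -0.527  0.02 ]
dark [443 186  12  30  90] [448.4 200.4] [ 0.548 -0.463  0.02 ]
dark [ 370  192   43   58 1813] [390.9 220.5] [ 0.487 -0.303  0.02 ]
dark [141 201  14  37 159] [150.1 220.5] [0.468 0.371 0.02 ]
dark [181 205  11  12  79] [185.9 210.2] [0.5   0.272 0.02 ]
dark [312 223  14  14 123] [318.5 229.9] [ 0.455 -0.102  0.02 ]
dark [  224   224   336   196 13321] [412.8 375.3] [ 0.071 -0.362  0.02 ]
dark [106 230  21  61  78] [116.2 259.7] [0.356 0.458 0.02 ]
dark [443 259   7  15  40] [445.2 266.7] [ 0.364 -0.452  0.02 ]
dark [ 93 264  15  13 159] [ 99.7 270. ] [0.326 0.502 0.02 ]
dark [249 274  16  15 129] [256.4 280.9] [0.309 0.066 0.02 ]
```

View pics/c1.png

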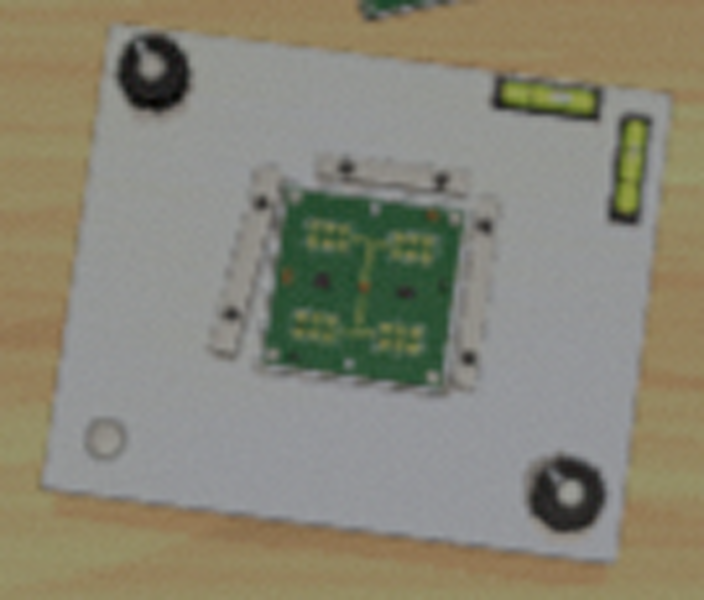

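View pics/c2.png

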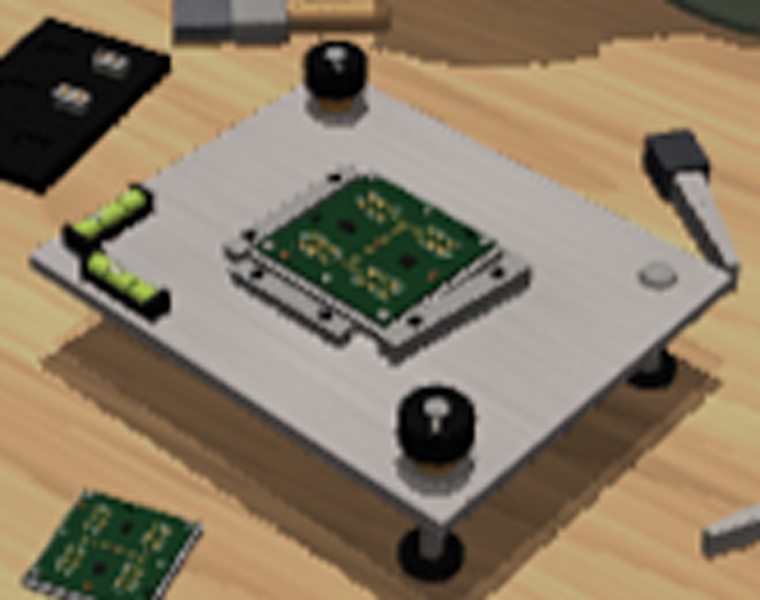

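Crops show: knob a at crop1 (153,72), knob b at (566,493), vial a (vertical) at (630,168) with its bubble at about (632,157), vial b at (547,97) with its bubble at about (563,98), and the rail left and fence right of the green board. I'll measure these now.

```bash
cat >> h.py <<'E'
def hsv(im): return cv2.cvtColor(im,cv2.COLOR_BGR2HSV)
def tri(u,v):
    (o1,d1),(o2,d2)=ray("top",u),ray("scene",v)
    d1/=np.linalg.norm(d1);d2/=np.linalg.norm(d2)
    t=np.linalg.lstsq(np.c_[d1,-d2],o2-o1,rcond=None)[0]
    p,q=o1+t[0]*d1,o2+t[1]*d2;return (p+q)/2,np.linalg.norm(p-q)
def vials(im,box,f=6):
    x0,y0,x1,y1=box
    S=cv2.resize(im[y0:y1,x0:x1],None,fx=f,fy=f,interpolation=cv2.INTER_CUBIC)
    H=hsv(S);m=((H[...,0]>25)&(H[...,0]<45)&(H[...,1]>90)&(H[...,2]>70)).astype(np.uint8)
    m=cv2.morphologyEx(m,cv2.MORPH_CLOSE,np.ones((19,19)))
    n,l,st,ce=cv2.connectedComponentsWithStats(m);out=[]
    for i in range(1,n):
        if st[i,4]<500: continue
        k=(l==i).astype(np.uint8);r=cv2.minAreaRect(max(cv2.findContours(k,0,1)[0],key=cv2.contourArea))
        ys,xs=np.nonzero(k);b=np.clip(S[ys,xs,0].astype(float)-np.percentile(S[ys,xs,0],60)-15,0,None)
        bub=np.array([(xs*b).sum(),(ys*b).sum()])/b.sum()
        conv=lambda p:(np.array(p)+.5)/f-.5+[x0,y0]
        out.append((conv(r[0]),conv(bub),np.array(r[1])/f,r[2],b.max()))
    return out
E
python3 - <<'E'
from h import *
a=cv2.imread("pics/top0.png");b=cv2.imread("pics/scene0.png")
for n,im,box in(("top",a,(300,145,345,182)),("scene",b,(195,205,235,250))):
    for c,bb,s,an,mx in vials(im,box):
        P,Q=onz(n,c,.082),onz(n,bb,.082);print(n,"vial",c.round(1),bb.round(1),s.round(1),round(an),mx,P.round(4),"d",(1000*(Q-P)).round(1))
H=hsv(a)
m=((H[...,1]<60)&(H[...,2]>80)).astype(np.uint8)
n,l,st,ce=cv2.connectedComponentsWithStats(m);k=(l==l[200,235]).astype(np.uint8)
c=max(cv2.findContours(k,0,1)[0],key=cv2.contourArea)
W=np.array([onz("top",p[0],.07)[:2] for p in c]).astype(np.float32)
r=cv2.minAreaRect(W);print("plate",r,cv2.boxPoints(r).round(4).tolist())
def green(im,p0):
    h=hsv(im);g=((h[...,0]>50)&(h[...,0]<85)&(h[...,1]>70)).astype(np.uint8)
    g=cv2.morphologyEx(g,cv2.MORPH_CLOSE,np.ones((7,7)));n,l,st,ce=cv2.connectedComponentsWithStats(g)
    i=min(range(1,n),key=lambda i:np.hypot(*(ce[i]-p0))+1e4*(st[i,4]<300))
    return max(cv2.findContours((l==i).astype(np.uint8),0,1)[0],key=cv2.contourArea)
for nm,im,p0 in(("top",a,(280,190)),("scene",b,(272,228))):
    W=np.array([onz(nm,p[0],.082)[:2] for p in green(im,p0)]).astype(np.float32);r=cv2.minAreaRect(W);print(nm,"board",r)
for s in [((239.2,149.1),None),((318.5,229.9),None)]: print(onz("top",s[0],.102))
h=hsv(b);d=(h[...,2]<60).astype(np.uint8);n,l,st,ce=cv2.connectedComponentsWithStats(d)
for i in range(1,n):
    if 50<st[i,4]<1500: print("scene dark",st[i],ce[i].round(1),onz("scene",ce[i],.095).round(3),onz("scene",ce[i],.02).round(3))
# key shank + head in top
h=hsv(a);k=((h[...,1]<60)&(h[...,2]>85)).astype(np.uint8)
for box in((175,180,210,220),):
    x0,y0,x1,y1=box;sub=((h[y0:y1,x0:x1,1]<70)).astype(np.uint8)
    n,l,st,ce=cv2.connectedComponentsWithStats(sub)
    for i in range(1,n):
        if st[i,4]>30:
            cc=max(cv2.findContours((l==i).astype(np.uint8),0,1)[0],key=cv2.contourArea)
            W=np.array([onz("top",p[0]+[x0,y0],.018)[:2] for p in cc]).astype(np.float32);print("key",st[i],cv2.minAreaRect(W),W[W[:,0].argmax()],W[W[:,0].argmin()])
E
```

```text
top vial [314.6 153.4] [317.  153.2] [18.5  5. ] 6 57.0 [ 0.6577 -0.0834  0.082 ] d [ 0.7 -6.5  0. ]
top vial [330.4 166.5] [331.1 163.6] [ 4.7 18.2] 7 24.0 [ 0.6225 -0.1268  0.082 ] d [ 8.1 -1.7  0. ]
scene vial [213.3 220.9] [212.8 219.9] [ 4.3 16.8] 58 41.0 [ 0.6235 -0.1249  0.082 ] d [-2.1 -3.7  0. ]
scene vial [215.9 234.9] [216.4 233.9] [16.5  4.7] 35 58.0 [ 0.6616 -0.0833  0.082 ] d [-3.7 -1.5  0. ]
plate ((0.5556864738464355, 0.01199774444103241), (0.3012773394584656, 0.2514631450176239), 84.12047576904297) [[0.41519999504089355, -0.125], [0.6653000116348267, -0.15070000290870667], [0.6962000131607056, 0.14900000393390656], [0.44600000977516174, 0.17470000684261322]]
top board ((0.5547584891319275, 0.009817268699407578), (0.09029857814311981, 0.09089647233486176), 83.46389770507812)
scene board ((0.557802677154541, 0.011105354875326157), (0.09448941797018051, 0.0919785127043724), 83.1341552734375)
[0.65916342 0.12054081 0.102     ]
[ 0.44727482 -0.09688177  0.102     ]
scene dark [400   0  14  20 162] [406.2   9.4] [-1.602 -0.524  0.095] [-1.896 -0.631  0.02 ]
scene dark [322
[... 1806 characters left out ...]
rk [  71  330   89   90 1042] [122.4 372.9] [1.056 0.041 0.095] [ 1.031 -0.009  0.02 ]
scene dark [313 333  47  22 560] [335.9 342.9] [0.777 0.318 0.095] [0.724 0.297 0.02 ]
scene dark [123 368  40  38 133] [141.3 387.3] [1.056 0.09  0.095] [1.031 0.045 0.02 ]
scene dark [129 372  41  39 109] [149.9 390. ] [1.051 0.105 0.095] [1.025 0.062 0.02 ]
scene dark [138 378  43  42 349] [158.5 399. ] [1.054 0.13  0.095] [1.029 0.089 0.02 ]
scene dark [147 383  38  37 138] [165.7 402.1] [1.051 0.144 0.095] [1.025 0.104 0.02 ]
key [  4   4  23  32 209] ((0.530781090259552, 0.2555120587348938), (0.023797160014510155, 0.1006237044930458), 59.20402526855469) [0.5760006  0.23311187] [0.48636818 0.27368742]
```

```bash
cat >> h.py <<'E'
import json, math
def plan(targets,start=None,jaw=0,v=.05,w=.15):
    """targets: (x,y,z,yaw[,v]); prints rows for move_arm, tool pointing down (roll and pitch put right too)"""
    from scipy.spatial.transform import Rotation as R
    s=bot.observe();p=np.array(s["position"]);q=R.from_euler("xyz",s["tool_rot"])
    rows=[]
    for t in targets:
        P=np.array(t[:3],float);Q=R.from_euler("z",t[3])*R.from_euler("x",math.pi)
        vv=t[4] if len(t)>4 else v
        rv=(q.inv()*Q).as_rotvec();n=max(1,math.ceil(np.linalg.norm(P-p)/vv),math.ceil(np.linalg.norm(rv)/w))
        p0,q0=p,q
        for i in range(1,n+1):
            pn=p0+(P-p0)*i/n;qn=q0*R.from_rotvec(rv*i/n)
            rows.append((q.inv().apply(pn-p)/.8,(q.inv()*qn).as_rotvec()/math.pi));p,q=pn,qn
    f=lambda a:[round(float(x),4)+0. for x in a]
    for i in range(0,len(rows),10):
        c=rows[i:i+10];print(json.dumps({"jaw":[jaw]*len(c),"dp":[f(a) for a,b in c],"rotation":[f(b) for a,b in c]}))
def st():
    s=bot.observe();print("t%.2f"%s["clock"],"p",np.round(s["position"],4),"rot",np.round(s["tool_rot"],3),"F",np.round(s["force"],1),"M",np.round(s["moment"],2),"w%.4f"%s["grip_width"],"q",np.round(s["qpos"],2))
E
python3 -c "
from h import *
plan([(.661,.121,.2,.408),(.661,.121,.080,.408)])"
```

```text
{"jaw": [0, 0, 0, 0, 0, 0, 0, 0, 0, 0], "dp": [[0.0481, -0.0348, 0.0023], [0.0481, -0.0348, 0.0023], [0.0481, -0.0348, 0.0023], [0.0481, -0.0348, 0.0023], [0.0481, -0.0348, 0.0023], [0.0482, -0.0348, 0.0023], [0.0482, -0.0348, 0.0023], [0.0482, -0.0348, 0.0023], [0.0482, -0.0348, 0.0023], [0.0482, -0.0348, 0.0023]], "rotation": [[0.0, 0.0, 0.0], [0.0, 0.0, 0.0], [0.0, 0.0, 0.0], [0.0, 0.0, 0.0], [0.0, 0.0, 0.0], [0.0, 0.0, 0.0], [0.0, 0.0, 0.0], [0.0, 0.0, 0.0], [0.0, 0.0, 0.0], [0.0, 0.0, 0.0]]}
{"jaw": [0, 0, 0, 0, 0, 0, 0, 0, 0, 0], "dp": [[0.0482, -0.0348, 0.0023], [0.0482, -0.0348, 0.0023], [0.0482, -0.0348, 0.0023], [0.0482, -0.0348, 0.0023], [0.0482, -0.0348, 0.0023], [0.0482, -0.0348, 0.0023], [0.0482, -0.0348, 0.0023], [0.0, 0.0, 0.05], [0.0, 0.0, 0.05], [0.0, 0.0, 0.05]], "rotation": [[0.0, 0.0, 0.0], [0.0, 0.0, 0.0], [0.0, 0.0, 0.0], [0.0, 0.0, 0.0], [0.0, 0.0, 0.0], [0.0, 0.0, 0.0], [0.0, 0.0, 0.0], [0.0, 0.0, 0.0], [0.0, 0.0, 0.0], [0.0, 0.0, 0.0]]}
```

Request:
{"op": "move_arm", "data": {"jaw": [0,0,0,0,0,0,0,0,0,0], "dp": [[0.048,-0.035,0.002],[0.048,-0.035,0.002],[0.048,-0.035,0.002],[0.048,-0.035,0.002],[0.048,-0.035,0.002],[0.048,-0.035,0.002],[0.048,-0.035,0.002],[0.048,-0.035,0.002],[0.048,-0.035,0.002],[0.048,-0.035,0.002]], "rotation": [[0,0,0],[0,0,0],[0,0,0],[0,0,0],[0,0,0],[0,0,0],[0,0,0],[0,0,0],[0,0,0],[0,0,0]]}}

```text
clock: 1.35
position: [0.4898, -0.163, 0.2151]
tool_rot: [-3.141, 0.0, 0.408]
force: [0.3, -1.3, 0.3]
grip_width: 0.0853
```

Request:
{"op": "move_arm", "data": {"jaw": [0,0,0,0,0,0,0,0], "dp": [[0.048,-0.035,0.002],[0.048,-0.035,0.002],[0.048,-0.035,0.002],[0.048,-0.035,0.002],[0.048,-0.035,0.002],[0.048,-0.035,0.002],[0.048,-0.035,0.002],[0,0,0]], "rotation": [[0,0,0],[0,0,0],[0,0,0],[0,0,0],[0,0,0],[0,0,0],[0,0,0],[0,0,0]]}}

```text
clock: 2.35
position: [0.6585, 0.1262, 0.2029]
tool_rot: [-3.14, 0.0, 0.412]
force: [-1.3, -0.1, -1.0]
grip_width: 0.0853
```

```bash
python3 -c "
from h import *
st();plan([(.661,.121,.2,.408),(.661,.121,.081,.408)])"
```

```text
t2.35 p [0.6585 0.1262 0.2029] rot [-3.14   0.     0.412] F [-1.3 -0.1 -1. ] M [0.01 0.03 0.01] w0.0853 q [-0.15  0.63 -0.21  1.49  0.14  1.04 -1.54]
{"jaw": [0, 0, 0, 0], "dp": [[0.0002, 0.0072, 0.0036], [0.0, 0.0, 0.0496], [0.0, 0.0, 0.0496], [0.0, 0.0, 0.0496]], "rotation": [[-0.0006, 0.0002, 0.0013], [0.0, 0.0, 0.0], [0.0, 0.0, 0.0], [0.0, 0.0, 0.0]]}
```

Request:
{"op": "move_arm", "data": {"jaw": [0,0,0,0,0,0], "dp": [[0,0.007,0.003],[0,0,0.04],[0,0,0.04],[0,0,0.04],[0,0,0.028],[0,0,0]], "rotation": [[0,0,0.001],[0,0,0],[0,0,0],[0,0,0],[0,0,0],[0,0,0]]}}

```text
clock: 3.1
position: [0.6596, 0.1151, 0.0819]
tool_rot: [-3.142, 0.003, 0.403]
force: [-0.0, -0.3, 1.1]
grip_width: 0.0852
```

```bash
python3 - <<'E'
from h import *
st()
for n in("scene","top"): cv2.imwrite(f"pics/{n}1.png",grab_frame(n))
b=cv2.imread("pics/scene1.png")[200:320,205:365];a=cv2.imread("pics/top1.png")[90:210,180:310]
cv2.imwrite("pics/d1.png",np.hstack([cv2.resize(b,(430,330),interpolation=3),cv2.resize(a,(360,330),interpolation=3)]))
E
```

```text
t3.10 p [0.6596 0.1151 0.0819] rot [-3.142e+00  3.000e-03  4.030e-01] F [-0.  -0.3  1.1] M [-0.   -0.    0.01] w0.0852 q [-0.14  0.77 -0.19  1.57  0.18  0.82 -1.57]
```

View pics/d1.png

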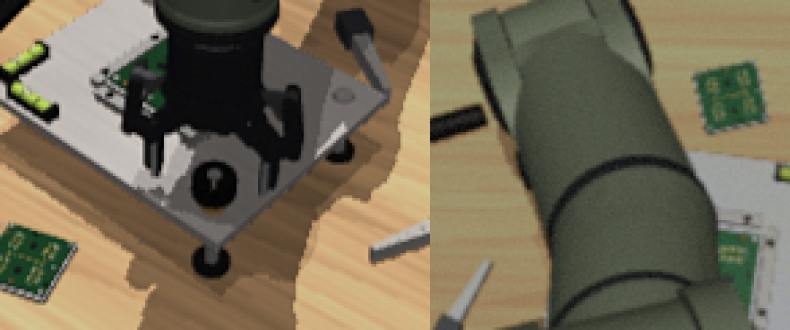

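The scene crop shows the open fingers straddling knob a at (213,187), slightly behind it. I'll shift a few mm towards it and grip.

```bash
python3 -c "
from h import *
st();print(tri((239.2,149.1),(284.3,267.5)),tri((318.5,229.9),(262.3,190.5)));plan([(.663,.122,.081,.408)])"
```

```text
t3.20 p [0.661  0.116  0.0842] rot [ 3.141e+00 -1.000e-03  4.030e-01] F [0.2 0.1 0.7] M [0.04 0.01 0.01] w0.0855 q [-0.15  0.76 -0.19  1.57  0.18  0.82 -1.57]
(array([0.66232123, 0.12168839, 0.08958703]), np.float64(0.0002215843553804431)) (array([ 0.4484874 , -0.09769281,  0.08963966]), np.float64(0.00017744542640121984))
{"jaw": [0], "dp": [[0.0053, -0.0059, 0.004]], "rotation": [[0.0001, -0.0002, -0.0015]]}
```

Request:
{"op": "move_arm", "data": {"jaw": [0,0,140,140,140,140,140,140], "dp": [[0.005,-0.006,0.004],[0,0,0],[0,0,0],[0,0,0],[0,0,0],[0,0,0],[0,0,0],[0,0,0]], "rotation": [[0,0,-0.001],[0,0,0],[0,0,0],[0,0,0],[0,0,0],[0,0,0],[0,0,0],[0,0,0]], "squeeze": 50}}

```text
clock: 4.2
position: [0.6626, 0.1224, 0.0803]
tool_rot: [3.141, -0.0, 0.407]
force: [1.5, -4.9, 2.9]
grip_width: 0.0386
```

```bash
python3 -c "
from h import *
st()"
```

```text
t4.20 p [0.6626 0.1224 0.0803] rot [ 3.141 -0.     0.407] F [ 1.5 -4.9  2.9] M [-1.14 -0.32 -0.01] w0.0386 q [-0.15  0.77 -0.19  1.56  0.18  0.82 -1.57]
```

Request:
{"op": "move_arm", "data": {"jaw": [255,255,255,255,255,255,255,255,255,255], "dp": [[0,0,0],[0,0,0],[0,0,0],[0,0,0],[0,0,0],[0,0,0],[0,0,0],[0,0,0],[0,0,0],[0,0,0]], "rotation": [[0,0,0],[0,0,0],[0,0,0],[0,0,0],[0,0,-0.05],[0,0,-0.05],[0,0,-0.05],[0,0,-0.05],[0,0,-0.05],[0,0,-0.05]], "squeeze": 50}}

```text
clock: 5.45
position: [0.663, 0.1214, 0.0808]
tool_rot: [3.14, 0.001, 1.354]
force: [-0.0, -9.4, 9.2]
grip_width: 0.0342
```

```bash
python3 - <<'E'
from h import *
st()
b=grab_frame("scene");cv2.imwrite("pics/scene2.png",b)
for c,bb,s,an,mx in vials(b,(195,205,235,250)):
    P,Q=onz("scene",c,.082),onz("scene",bb,.082);print(c.round(1),bb.round(1),s.round(1),round(an),mx,P.round(4),"d",(1000*(Q-P)).round(1))
E
```

```text
t5.45 p [0.663  0.1214 0.0808] rot [3.140e+00 1.000e-03 1.354e+00] F [-0.  -9.4  9.2] M [-2.05 -0.17 -0.09] w0.0342 q [-0.01  0.8  -0.42  1.55  0.4   0.87 -0.79]
[213.5 221. ] [211.9 220.5] [ 4.5 17. ] 57 45.0 [ 0.6235 -0.1244  0.082 ] d [ 0.9 -4.5  0. ]
[215.8 235. ] [216.4 234.2] [16.7  4.5] 35 87.0 [ 0.662  -0.0831  0.082 ] d [-3.4 -0.9  0. ]
```

Request:
{"op": "move_arm", "data": {"jaw": [255,255,255,255,255,255,255,255,255,255], "dp": [[0,0,0],[0,0,0],[0,0,0],[0,0,0],[0,0,0],[0,0,0],[0,0,0],[0,0,0],[0,0,0],[0,0,0]], "rotation": [[0,0,-0.05],[0,0,-0.05],[0,0,-0.05],[0,0,-0.05],[0,0,-0.05],[0,0,-0.05],[0,0,-0.05],[0,0,-0.05],[0,0,-0.05],[0,0,0]]}}

```text
clock: 6.75
position: [0.6627, 0.1213, 0.0807]
tool_rot: [-3.14, 0.001, 2.765]
force: [-4.5, -11.4, 13.5]
grip_width: 0.0345
```

```bash
python3 - <<'E'
from h import *
st()
b=grab_frame("scene");cv2.imwrite("pics/scene3.png",b);a=grab_frame("top");cv2.imwrite("pics/top3.png",a)
ims=[cv2.imread("pics/scene0.png"),b]
cv2.imwrite("pics/d2.png",np.vstack([np.hstack([cv2.resize(i[203:248,195:240],(395,300),interpolation=3) for i in ims]),np.hstack([cv2.resize(i[145:185,302:346],(395,300),interpolation=3) for i in (cv2.imread("pics/top0.png"),a)])]))
E
```

```text
t6.75 p [0.6627 0.1213 0.0807] rot [-3.140e+00  1.000e-03  2.765e+00] F [ -4.5 -11.4  13.5] M [-2.09  0.5   0.07] w0.0345 q [ 0.18  0.88 -0.75  1.54  0.68  1.    0.42]
```

View pics/d2.png

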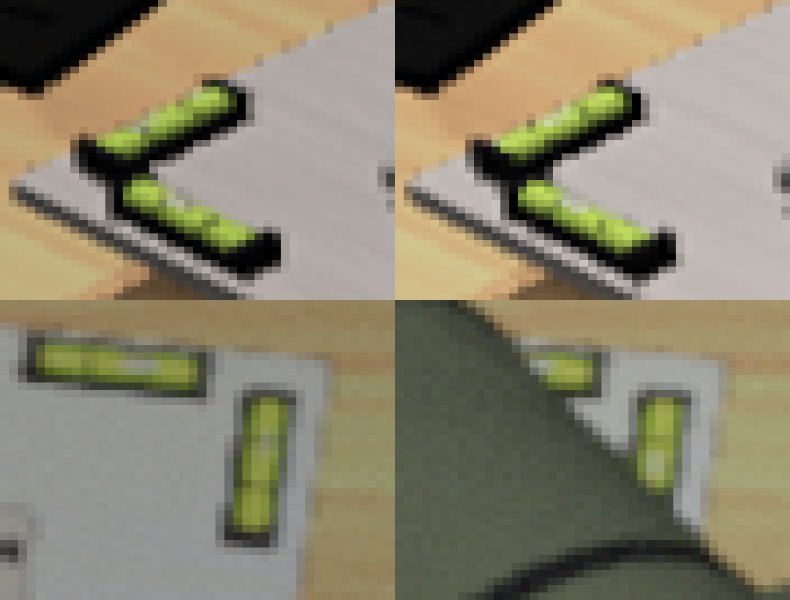

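The bubble of vial a now sits mid-vial in both views (scene about (557,118), top about (653,463)). Release and go to knob b.

```bash
python3 -c "
from h import *
plan([(.6627,.1213,.18,2.765),(.4485,-.0977,.18,.41),(.4485,-.0977,.081,.41,.04)])"
```

```text
{"jaw": [0, 0, 0, 0, 0, 0, 0, 0, 0, 0], "dp": [[0.0, -0.0001, -0.062], [0.0, 0.0, -0.062], [0.0093, -0.0221, 0.0], [0.0059, -0.0232, 0.0], [0.0025, -0.0238, 0.0], [-0.001, -0.0239, 0.0], [-0.0045, -0.0235, 0.0], [-0.0079, -0.0226, 0.0], [-0.0112, -0.0212, 0.0], [-0.0141, -0.0193, 0.0]], "rotation": [[-0.0003, 0.0002, -0.0004], [-0.0003, 0.0002, -0.0004], [0.0, 0.0, 0.0469], [0.0, 0.0, 0.0469], [0.0, 0.0, 0.0469], [0.0, 0.0, 0.0469], [0.0, 0.0, 0.0469], [0.0, 0.0, 0.0469], [0.0, 0.0, 0.0469], [0.0, 0.0, 0.0469]]}
{"jaw": [0, 0, 0, 0, 0, 0, 0, 0, 0, 0], "dp": [[-0.0168, -0.017, 0.0], [-0.0191, -0.0144, 0.0], [-0.021, -0.0114, 0.0], [-0.0225, -0.0082, 0.0], [-0.0234, -0.0048, 0.0], [-0.0239, -0.0013, 0.0], [-0.0238, 0.0022, 0.0], [-0.0233, 0.0057, 0.0], [0.0, 0.0, 0.0413], [0.0, 0.0, 0.0412]], "rotation": [[0.0, 0.0, 0.0469], [0.0, 0.0, 0.0469], [0.0, 0.0, 0.0469], [0.0, 0.0, 0.0469], [0.0, 0.0, 0.0469], [0.0, 0.0, 0.0469], [0.0, 0.0, 0.0469], [0.0, 0.0, 0.0469], [0.0, 0.0, 0.0], [0.0, 0.0, 0.0]]}
{"jaw": [0], "dp": [[0.0, 0.0, 0.0413]], "rotation": [[0.0, 0.0, 0.0]]}
```

Request:
{"op": "move_arm", "data": {"jaw": [0,0,0,0,0,0,0,0,0], "dp": [[0,0,0],[0,0,0],[0,0,0],[0,0,0],[0,0,-0.062],[0,0,-0.062],[0.009,-0.022,0],[0.006,-0.023,0],[0.0025,-0.024,0]], "rotation": [[0,0,0],[0,0,0],[0,0,0],[0,0,0],[0,0,0],[0,0,0],[0,0,0.047],[0,0,0.047],[0,0,0.047]]}}

```text
clock: 7.98
position: [0.6218, 0.0816, 0.1794]
tool_rot: [3.141, -0.0, 2.316]
force: [-0.2, 0.6, 0.4]
grip_width: 0.0853
```

Request:
{"op": "move_arm", "data": {"jaw": [0,0,0,0,0,0,0,0,0,0], "dp": [[-0.001,-0.024,0],[-0.0045,-0.0235,0],[-0.008,-0.0225,0],[-0.011,-0.021,0],[-0.014,-0.0193,0],[-0.017,-0.017,0],[-0.019,-0.0144,0],[-0.021,-0.0114,0],[-0.0225,-0.008,0],[-0.0235,-0.005,0]], "rotation": [[0,0,0.047],[0,0,0.047],[0,0,0.047],[0,0,0.047],[0,0,0.047],[0,0,0.047],[0,0,0.047],[0,0,0.047],[0,0,0.047],[0,0,0.047]]}}

```text
clock: 9.22
position: [0.4874, -0.0543, 0.1794]
tool_rot: [3.141, -0.0, 0.84]
force: [0.9, 0.7, -0.7]
grip_width: 0.0852
```

Request:
{"op": "move_arm", "data": {"jaw": [0,0,0,0,0], "dp": [[-0.024,-0.001,0],[-0.024,0.002,0],[-0.023,0.0055,0],[0,0,0],[0,0,0]], "rotation": [[0,0,0.047],[0,0,0.047],[0,0,0.047],[0,0,0],[0,0,0]]}}

```text
clock: 9.85
position: [0.448, -0.0942, 0.1794]
tool_rot: [3.142, -0.001, 0.405]
force: [-0.4, -0.1, 1.2]
grip_width: 0.0855
```

```bash
python3 - <<'E'
from h import *
st()
a=grab_frame("top");cv2.imwrite("pics/top4.png",a)
for c,bb,s,an,mx in vials(a,(300,145,345,182)):
    P,Q=onz("top",c,.082),onz("top",bb,.082);print(c.round(1),bb.round(1),s.round(1),round(an),mx,P.round(4),"d",(1000*(Q-P)).round(1))
plan([(.4485,-.0977,.081,.41,.04)])
E
```

```text
t9.85 p [ 0.448  -0.0942  0.1794] rot [ 3.142e+00 -1.000e-03  4.050e-01] F [-0.4 -0.1  1.2] M [0.   0.07 0.01] w0.0855 q [ 0.33  0.35 -0.31  2.07  0.15  0.75 -1.24]
[314.6 153.4] [317.  153.2] [18.4  5. ] 7 63.0 [ 0.6577 -0.0832  0.082 ] d [ 0.8 -6.6  0. ]
[330.4 166.6] [330.5 166.4] [ 4.7 18.2] 7 47.0 [ 0.6223 -0.1269  0.082 ] d [ 0.5 -0.1  0. ]
{"jaw": [0, 0, 0], "dp": [[-0.0004, 0.0014, 0.041], [-0.0004, 0.0014, 0.041], [-0.0004, 0.0014, 0.041]], "rotation": [[0.0, -0.0001, -0.0006], [0.0, -0.0001, -0.0006], [0.0, -0.0001, -0.0006]]}
```

Request:
{"op": "move_arm", "data": {"jaw": [0,0,0,0,255,255,255,255,255,255], "dp": [[0,0.0015,0.041],[0,0.0015,0.041],[0,0.0015,0.041],[0,0,0],[0,0,0],[0,0,0],[0,0,0],[0,0,0],[0,0,0],[0,0,0]], "rotation": [[0,0,0],[0,0,0],[0,0,0],[0,0,0],[0,0,0],[0,0,0],[0,0,0],[0,0,0],[0,0,0],[0,0,0]]}}

```text
clock: 11.15
position: [0.4494, -0.0983, 0.0819]
tool_rot: [3.141, -0.001, 0.401]
force: [-1.6, 0.2, 14.1]
grip_width: 0.0346
```

Request:
{"op": "move_arm", "data": {"jaw": [255,255,255,255,255,255,255,255,255,255], "dp": [[0,0,0],[0,0,0],[0,0,0],[0,0,0],[0,0,0],[0,0,0],[0,0,0],[0,0,0],[0,0,0],[0,0,0]], "rotation": [[0,0,-0.05],[0,0,-0.05],[0,0,-0.05],[0,0,-0.05],[0,0,-0.05],[0,0,-0.05],[0,0,-0.05],[0,0,-0.05],[0,0,-0.05],[0,0,-0.05]]}}

```text
clock: 12.4
position: [0.4493, -0.0982, 0.0819]
tool_rot: [3.141, 0.001, 1.977]
force: [-4.9, 0.2, 14.1]
grip_width: 0.0344
```

Request:
{"op": "move_arm", "data": {"jaw": [255,255,255,255,255,255,255,255,255], "dp": [[0,0,0],[0,0,0],[0,0,0],[0,0,0],[0,0,0],[0,0,0],[0,0,0],[0,0,0],[0,0,0]], "rotation": [[0,0,-0.05],[0,0,-0.05],[0,0,-0.05],[0,0,-0.05],[0,0,-0.05],[0,0,-0.05],[0,0,-0.05],[0,0,0],[0,0,0]]}}

```text
clock: 13.52
position: [0.4493, -0.0982, 0.0819]
tool_rot: [-3.141, 0.001, 3.072]
force: [-5.0, 0.8, 18.7]
grip_width: 0.0345
```

```bash
python3 - <<'E'
from h import *
st()
a=grab_frame("top");cv2.imwrite("pics/top5.png",a)
for c,bb,s,an,mx in vials(a,(300,145,345,182)):
    P,Q=onz("top",c,.082),onz("top",bb,.082);print(c.round(1),bb.round(1),s.round(1),round(an),mx,P.round(4),"d",(1000*(Q-P)).round(1))
E
```

```text
t13.53 p [ 0.4493 -0.0982  0.0819] rot [-3.141e+00  1.000e-03  3.072e+00] F [-5.   0.8 18.7] M [0.36 0.91 0.04] w0.0345 q [ 0.78  0.68 -0.92  2.11  0.81  0.76  0.82]
[314.7 153.5] [315.  153.4] [18.5  5. ] 7 47.0 [ 0.6573 -0.0835  0.082 ] d [ 0.4 -0.8  0. ]
[330.4 166.7] [330.6 166.3] [ 4.6 18.2] 7 68.0 [ 0.6219 -0.1269  0.082 ] d [ 1.1 -0.4  0. ]
```

Both bubbles are within about 1 mm. Next, the key.

```bash
python3 -c "
from h import *
print(tri((185.9,210.2),(373.2,280.3)))
plan([(.449,-.098,.17,3.072,.06),(.45,.09,.17,2.7),(.498,.275,.15,2.604)])"
```

```text
(array([0.50074987, 0.27557671, 0.00705716]), np.float64(0.003254327002944671))
{"jaw": [0, 0, 0, 0, 0, 0, 0, 0, 0, 0], "dp": [[0.0001, 0.0001, -0.0551], [0.0001, 0.0001, -0.0551], [0.0038, 0.0586, 0.0], [0.0092, 0.058, 0.0], [0.0146, 0.0569, 0.0], [0.0198, 0.0553, 0.0], [0.0111, 0.0587, 0.0063], [0.0126, 0.0584, 0.0063], [0.0139, 0.0581, 0.0063], [0.0153, 0.0577, 0.0063]], "rotation": [[-0.0002, 0.0002, 0.0], [-0.0002, 0.0002, 0.0], [0.0, 0.0, 0.0296], [0.0, 0.0, 0.0296], [0.0, 0.0, 0.0296], [0.0, 0.0, 0.0296], [0.0, 0.0, 0.0076], [0.0, 0.0, 0.0076], [0.0, 0.0, 0.0076], [0.0, 0.0, 0.0076]]}
```

Request:
{"op": "move_arm", "data": {"jaw": [0,0,0,0,0,0], "dp": [[0,0,0],[0,0,0],[0,0,0],[0,0,0],[0,0,-0.055],[0,0,-0.055]], "rotation": [[0,0,0],[0,0,0],[0,0,0],[0,0,0],[0,0,0],[0,0,0]]}}

```text
clock: 14.32
position: [0.4485, -0.0977, 0.1699]
tool_rot: [3.141, -0.001, 3.072]
force: [0.3, 0.1, 0.1]
grip_width: 0.0853
```

```bash
cat >> h.py <<'E'
def key(im,box=(175,175,212,222),z=.018,f=6):
    x0,y0,x1,y1=box;S=cv2.resize(im[y0:y1,x0:x1],None,fx=f,fy=f,interpolation=cv2.INTER_CUBIC)
    m=(hsv(S)[...,1]<70).astype(np.uint8);n,l,stt,ce=cv2.connectedComponentsWithStats(m)
    for i in range(1,n):
        if stt[i,4]>3000:
            cc=max(cv2.findContours((l==i).astype(np.uint8),0,1)[0],key=cv2.contourArea)
            W=np.array([onz("top",(p[0]+.5)/f-.5+[x0,y0],z)[:2] for p in cc]).astype(np.float32);r=cv2.minAreaRect(W)
            bp=cv2.boxPoints(r);e=max((bp[1]-bp[0],bp[2]-bp[1]),key=np.linalg.norm);e=e*np.sign(e[0]);print("key c",np.round(r[0],4),"size",np.round(r[1],4),"yaw",round(math.atan2(e[1],e[0]),3))
E
python3 - <<'E'
from h import *
st()
a=grab_frame("top");cv2.imwrite("pics/top6.png",a);key(a)
for c,bb,s,an,mx in vials(a,(300,145,345,182)):
    P,Q=onz("top",c,.082),onz("top",bb,.082);print("d",(1000*(Q-P)).round(1))
E
```

```text
t14.32 p [ 0.4485 -0.0977  0.1699] rot [ 3.141e+00 -1.000e-03  3.072e+00] F [0.3 0.1 0.1] M [-0.07 -0.02  0.05] w0.0853 q [ 0.9   0.55 -1.07  2.05  0.61  0.91  0.99]
key c [0.531  0.2561] size [0.0257 0.1015] yaw -0.522
d [ 0.4 -0.1  0. ]
d [ 1.  -0.3  0. ]
```

Request:
{"op": "move_arm", "data": {"jaw": [0,0,0,0,0,0,0,0,0,0], "dp": [[0.0038,0.0586,0],[0.0092,0.058,0],[0.0146,0.0569,0],[0.02,0.0553,0],[0.011,0.0587,0.006],[0.0126,0.0584,0.006],[0.014,0.058,0.006],[0.015,0.0577,0.006],[0,0,0],[0,0,0]], "rotation": [[0,0,0.03],[0,0,0.03],[0,0,0.03],[0,0,0.03],[0,0,0.0076],[0,0,0.0076],[0,0,0.0076],[0,0,0.0076],[0,0,0],[0,0,0]]}}

```text
clock: 15.62
position: [0.4988, 0.274, 0.1494]
tool_rot: [-3.141, -0.0, 2.6]
force: [0.8, -0.5, -0.2]
grip_width: 0.086
```

```bash
python3 -c "
from h import *
st();plan([(.499,.2745,.06,2.62),(.499,.2745,.004,2.62,.03)])"
```

```text
t15.62 p [0.4988 0.274  0.1494] rot [-3.141 -0.     2.6  ] F [ 0.8 -0.5 -0.2] M [-0.06 -0.02  0.01] w0.0860 q [-0.01  0.68 -0.87  1.79  0.62  0.97 -0.11]
{"jaw": [0, 0, 0, 0], "dp": [[0.0, 0.0003, 0.0559], [0.0, 0.0003, 0.0559], [0.0, 0.0, 0.035], [0.0, 0.0, 0.035]], "rotation": [[-0.0001, 0.0, -0.0032], [-0.0001, 0.0, -0.0032], [0.0, 0.0, 0.0], [0.0, 0.0, 0.0]]}
```

Request:
{"op": "move_arm", "data": {"jaw": [0,0,0,0,0,255,255,255,255,255], "dp": [[0,0,0.056],[0,0,0.056],[0,0,0.035],[0,0,0.034],[0,0,0],[0,0,0],[0,0,0],[0,0,0],[0,0,0],[0,0,0]], "rotation": [[0,0,-0.003],[0,0,-0.003],[0,0,0],[0,0,0],[0,0,0],[0,0,0],[0,0,0],[0,0,0],[0,0,0],[0,0,0]], "squeeze": 60}}

```text
clock: 16.88
position: [0.4995, 0.2747, 0.0058]
tool_rot: [3.141, 0.001, 2.618]
force: [-2.3, -2.6, 13.6]
grip_width: 0.0228
```

Request:
{"op": "move_arm", "data": {"jaw": [255,255,255,255], "dp": [[0,0,0],[0,0,-0.06],[0,0,-0.06],[0,0,0]], "rotation": [[0,0,0],[0,0,0],[0,0,0],[0,0,0]]}}

```text
clock: 17.38
position: [0.5004, 0.2753, 0.104]
tool_rot: [3.138, 0.003, 2.618]
force: [0.5, 0.1, -2.5]
grip_width: 0.0227
```

```bash
python3 - <<'E'
from h import *
st()
a=grab_frame("top");cv2.imwrite("pics/top7.png",a);b=grab_frame("scene");cv2.imwrite("pics/scene7.png",b)
cv2.imwrite("pics/d3.png",np.hstack([cv2.resize(b[195:315,300:440],(395,340),interpolation=3),cv2.resize(a[130:250,150:290],(395,340),interpolation=3)]))
E
```

```text
t17.38 p [0.5004 0.2753 0.104 ] rot [3.138e+00 3.000e-03 2.618e+00] F [ 0.5  0.1 -2.5] M [-0.    0.05  0.02] w0.0227 q [-0.04  0.73 -0.82  1.82  0.69  0.89 -0.15]
```

View pics/d3.png

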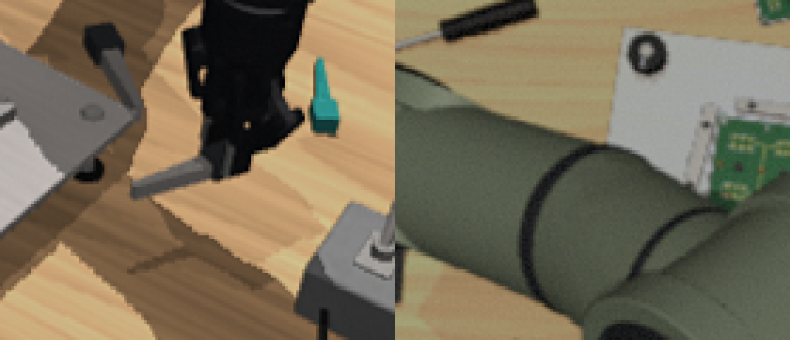

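Key held by the head, pointing straight out of the gripper at (140,190) in the scene crop. Carry it to the near side of the slot.

```bash
python3 -c "
from h import *
plan([(.5004,.2753,.15,2.618),(.419,.084,.15,3.039),(.419,.084,.09,3.039,.03)],jaw=255)"
```

```text
{"jaw": [255, 255, 255, 255, 255, 255, 255, 255], "dp": [[-0.0006, 0.0021, -0.0615], [-0.0063, -0.0516, 0.0], [-0.0019, -0.0519, 0.0], [0.0024, -0.0519, 0.0], [0.0068, -0.0515, 0.0], [0.0111, -0.0508, 0.0], [0.0, 0.0, 0.0375], [0.0, 0.0, 0.0375]], "rotation": [[0.0, 0.0002, -0.0001], [0.0, 0.0, -0.0268], [0.0, 0.0, -0.0268], [0.0, 0.0, -0.0268], [0.0, 0.0, -0.0268], [0.0, 0.0, -0.0268], [0.0, 0.0, 0.0], [0.0, 0.0, 0.0]]}
```

Request:
{"op": "move_arm", "data": {"jaw": [255,255,255,255,255,255,255,255,255], "dp": [[0,0,-0.06],[-0.006,-0.0516,0],[-0.002,-0.052,0],[0.0024,-0.052,0],[0.007,-0.0515,0],[0.011,-0.051,0],[0,0,0.036],[0,0,0.036],[0,0,0]], "rotation": [[0,0,0],[0,0,-0.027],[0,0,-0.027],[0,0,-0.027],[0,0,-0.027],[0,0,-0.027],[0,0,0],[0,0,0],[0,0,0]]}}

```text
clock: 18.6
position: [0.4161, 0.0827, 0.0895]
tool_rot: [-3.141, -0.004, 3.043]
force: [0.2, 0.1, -0.9]
grip_width: 0.0227
```

```bash
python3 - <<'E'
from h import *
st();plan([(.419,.084,.079,3.039)])
a=grab_frame("top");cv2.imwrite("pics/top8.png",a);b=grab_frame("scene");cv2.imwrite("pics/scene8.png",b)
cv2.imwrite("pics/d4.png",np.hstack([cv2.resize(b[165:275,225:365],(500,393),interpolation=3),cv2.resize(a[160:260,220:296],(299,393),interpolation=3)]))
E
```

```text
t18.60 p [0.4161 0.0827 0.0895] rot [-3.141 -0.004  3.043] F [ 0.2  0.1 -0.9] M [ 0.    0.04 -0.03] w0.0227 q [ 0.39  0.62 -0.94  2.19  0.79  0.72  0.37]
{"jaw": [0], "dp": [[-0.0035, 0.0019, 0.0132]], "rotation": [[-0.0001, -0.0014, 0.0013]]}
```

View pics/d4.png

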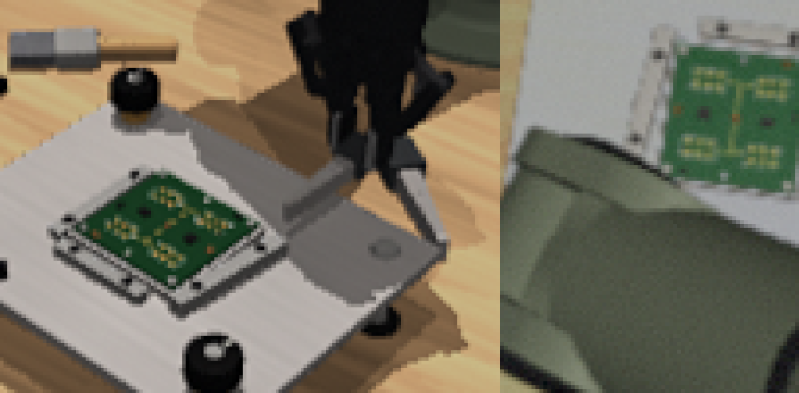

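The key tip is at scene crop (285,215), just short of the slot between the rail's end at (285,235) and the carrier. I'll check the predicted pixels.

```bash
python3 - <<'E'
from h import *
ex=np.array([.9947,-.1023]);ey=np.array([.1023,.9947])
t=np.array([.4161,.0827]);k=[math.cos(-.0985),math.sin(-.0985)];k=np.array(k);kn=np.array([-k[1],k[0]])
C=np.array([.5561,.012])
def f(n,P): return ((px(n,P)-[225,165])*3.571).round(1)
for nm,xy,z in [("tip-8 top",t+.087*k-.008*kn,.1),("tip-2 top",t+.087*k-.002*kn,.1),("tip-8bot",t+.087*k-.008*kn,.084),("tip-2bot",t+.087*k-.002*kn,.084),
 ("carrier near-left top",C-.0507*ex+.0482*ey,.082),("carrier far-left",C+.0493*ex+.0468*ey,.082),("rail mouth top",C-.045*ex+.0578*ey,.084),("rail far in",C+.055*ex+.0453*ey,.084),("knob a top",(.6625,.1215),.106),("knob b top",(.449,-.098),.106)]:
    print(nm,f("scene",[*xy,z]))
# edges in top image across the slot, profile along plate y at several x_p
a=cv2.imread("pics/top4.png");g=cv2.cvtColor(a,cv2.COLOR_BGR2GRAY).astype(np.float32);H=hsv(a)[...,1].astype(np.float32)
for xp in(-.04,-.03,-.01,.01,.03,.045):
    ys=np.arange(.036,.082,.0015)
    uv=np.array([px("top",[*(C+xp*ex+y*ey),.0795]) for y in ys],np.float32)
    v=cv2.remap(g,uv[:,:1],uv[:,1:],cv2.INTER_CUBIC)[:,0];print(xp,v.astype(int).tolist())
print("fence")
for xp in(-.03,-.01,.01,.03):
    ys=np.arange(-.076,-.036,.0015)
    uv=np.array([px("top",[*(C+xp*ex+y*ey),.0795]) for y in ys],np.float32)
    v=cv2.remap(g,uv[:,:1],uv[:,1:],cv2.INTER_CUBIC)[:,0];print(xp,v.astype(int).tolist())
E
```

```text
tip-8 top [275.  193.3]
tip-2 top [281.7 196.8]
tip-8bot [273.8 210.8]
tip-2bot [280.5 214.4]
carrier near-left top [265.9 218.7]
carrier far-left [171.8 287.7]
rail mouth top [271.6 226.1]
rail far in [164.6 288.7]
knob a top [212.3 347.3]
knob b top [132.6  73.9]
-0.04 [98, 122, 136, 132, 118, 114, 122, 140, 158, 161, 161, 160, 154, 146, 134, 129, 139, 154, 156, 155, 155, 153, 150, 145, 143, 145, 151, 156, 158, 158, 158]
-0.03 [72, 69, 67, 69, 76, 88, 100, 115, 128, 143, 156, 157, 146, 131, 123, 134, 152, 153, 149, 149, 151, 151, 150, 148, 149, 153, 158, 161, 159, 158, 158]
-0.01 [71, 71, 71, 71, 72, 80, 100, 124, 141, 149, 146, 137, 126, 131, 146, 154, 155, 153, 149, 149, 148, 147, 149, 152, 156, 158, 159, 160, 160, 160, 159]
0.01 [69, 66, 62, 62, 74, 92, 111, 124, 129, 131, 133, 139, 148, 153, 151, 151, 150, 150, 148, 141, 137, 137, 145, 156, 161, 158, 158, 158, 158, 158, 157]
0.03 [68, 70, 69, 66, 75, 90, 103, 109, 102, 106, 129, 147, 147, 144, 142, 144, 148, 147, 144, 142, 144, 152, 159, 158, 158, 157, 157, 157, 158, 159, 158]
0.045 [104, 119, 129, 129, 122, 110, 100, 100, 108, 128, 148, 155, 152, 151, 150, 149, 147, 144, 147, 154, 159, 160, 158, 156, 156, 158, 160, 160, 157, 157, 158]
fence
-0.03 [82, 84, 81, 76, 59, 40, 22, 15, 16, 21, 16, 13, 21, 23, 16, 10, 8, 20, 39, 45, 46, 47, 46, 44, 48, 54, 63]
-0.01 [82, 84, 85, 83, 84, 86, 78, 64, 44, 26, 15, 9, 10, 14, 16, 17, 18, 24, 32, 39, 43, 41, 40, 41, 42, 42, 44]
0.01 [83, 83, 81, 80, 82, 85, 86, 84, 81, 72, 55, 39, 29, 51, 87, 120, 134, 135, 117, 93, 71, 67, 65, 66, 67, 67, 68]
0.03 [63, 62, 61, 62, 61, 61, 62, 64, 63, 65, 68, 74, 80, 96, 111, 128, 134, 128, 108, 86, 68, 67, 67, 69, 78, 90, 100]
```

```bash
cat > ov.py <<'E'
from h import *
def ov(n,im,pts,box,out,size=(760,600)):
    x0,y0,x1,y1=box;fx,fy=size[0]/(x1-x0),size[1]/(y1-y0)
    S=cv2.resize(im[y0:y1,x0:x1],size,interpolation=cv2.INTER_CUBIC)
    for i,P in enumerate(pts):
        p=px(n,P);q=(int((p[0]-x0+.5)*fx),int((p[1]-y0+.5)*fy));cv2.drawMarker(S,q,(0,0,255) if i%2 else (255,0,255),cv2.MARKER_CROSS,9,1)
    cv2.imwrite(out,S)
E
python3 - <<'E'
from ov import *
ex=np.array([.9947,-.1023]);ey=np.array([.1023,.9947]);C=np.array([.5561,.012])
t=np.array([.4161,.0827]);k=np.array([math.cos(-.0985),math.sin(-.0985)]);kn=np.array([-k[1],k[0]])
pts=[[*(t+.087*k-.008*kn),.1],[*(t+.087*k-.002*kn),.1],[*(t+.087*k-.008*kn),.084],[*(t+.087*k-.002*kn),.084],
[*(C-.0507*ex+.0482*ey),.082],[*(C-.045*ex+.0578*ey),.084],[*(C+.0493*ex+.0468*ey),.082],[*(C+.055*ex+.0453*ey),.084]]
ov("scene",cv2.imread("pics/scene8.png"),pts,(265,205,325,252),"pics/d5.png")
E
```

```text
(no output)
```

View pics/d5.png

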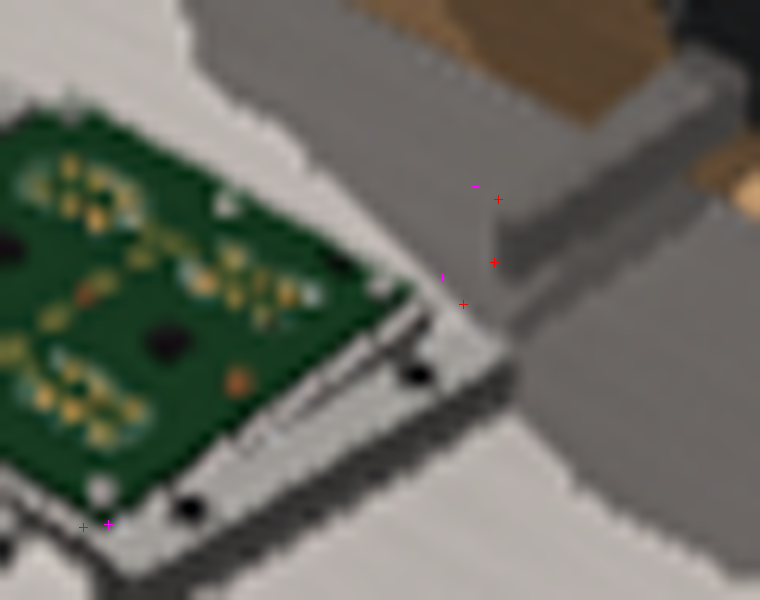

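```bash
python3 -c "
from h import *
st();plan([(.4203,.0843,.0775,3.039)])"
```

```text
t18.70 p [0.4174 0.0833 0.0914] rot [ 3.141e+00 -1.000e-03  3.043e+00] F [ 0.3  1.2 -0.8] M [0.01 0.04 0.01] w0.0229 q [ 0.39  0.62 -0.94  2.19  0.79  0.73  0.37]
{"jaw": [0], "dp": [[-0.0035, 0.0016, 0.0174]], "rotation": [[0.0001, -0.0004, 0.0013]]}
```

Request:
{"op": "move_arm", "data": {"jaw": [255,255,255,255], "dp": [[-0.0025,0.001,0.014],[0,0,0],[0,0,0.002],[0,0,0]], "rotation": [[0,0,0.001],[0,0,0],[0,0,0],[0,0,0]]}}

```text
clock: 19.2
position: [0.4198, 0.0835, 0.0786]
tool_rot: [3.142, 0.0, 3.039]
force: [-0.1, 0.2, -2.0]
grip_width: 0.0227
```

Request:
{"op": "move_arm", "data": {"jaw": [255,255,255,255], "dp": [[0,0,0.002],[0,0,0],[0,0,0.001],[0,0,0]], "rotation": [[0,0,0],[0,0,0],[0,0,0],[0,0,0]]}}

```text
clock: 19.7
position: [0.4198, 0.0835, 0.0761]
tool_rot: [3.142, -0.0, 3.039]
force: [-0.1, 0.1, -2.1]
grip_width: 0.0227
```

```bash
python3 -c "
from h import *
st();plan([(.4203,.0843,.0775,3.039)])"
```

```text
t19.70 p [0.4198 0.0835 0.0761] rot [ 3.142 -0.     3.039] F [-0.1  0.1 -2.1] M [-0.03  0.02 -0.05] w0.0227 q [ 0.36  0.65 -0.91  2.19  0.83  0.7   0.33]
{"jaw": [0], "dp": [[-0.0005, 0.0011, -0.0018]], "rotation": [[0.0, 0.0, 0.0001]]}
```

Request:
{"op": "move_arm", "data": {"jaw": [255,255,255,255,255], "dp": [[-0.0075,0.001,0],[-0.0075,0,0],[-0.0075,0,0],[-0.0075,0,0],[0,0,0]], "rotation": [[0,0,0],[0,0,0],[0,0,0],[0,0,0],[0,0,0]]}}

```text
clock: 20.32
position: [0.4445, 0.0816, 0.0761]
tool_rot: [3.142, 0.001, 3.038]
force: [2.6, -2.5, 0.5]
grip_width: 0.0223
```

```bash
python3 - <<'E'
from h import *
st()
b=grab_frame("scene");cv2.imwrite("pics/scene9.png",b)
E
```

```text
t20.32 p [0.4445 0.0816 0.0761] rot [3.142e+00 1.000e-03 3.038e+00] F [ 2.6 -2.5  0.5] M [-0.56 -0.54 -0.16] w0.0223 q [ 0.37  0.67 -0.91  2.13  0.82  0.73  0.38]
```

Request:
{"op": "move_arm", "data": {"jaw": [255,255,255,255], "dp": [[-0.006,0,0],[-0.006,0,0],[-0.006,0,0],[0,0,0]], "rotation": [[0,0,0],[0,0,0],[0,0,0],[0,0,0]]}}

```text
clock: 20.88
position: [0.4568, 0.0793, 0.0759]
tool_rot: [-3.139, -0.003, 3.038]
force: [-10.9, -5.7, 8.8]
grip_width: 0.0224
```

```bash
python3 - <<'E'
from ov import *
st()
b=grab_frame("scene");cv2.imwrite("pics/scene10.png",b)
ov("scene",b,[],(255,190,335,253),"pics/d6.png")
E
```

```text
t20.88 p [0.4568 0.0793 0.0759] rot [-3.139e+00 -3.000e-03  3.038e+00] F [-10.9  -5.7   8.8] M [-1.4   1.93 -0.66] w0.0224 q [ 0.37  0.69 -0.9   2.1   0.82  0.76  0.4 ]
```

View pics/d6.png

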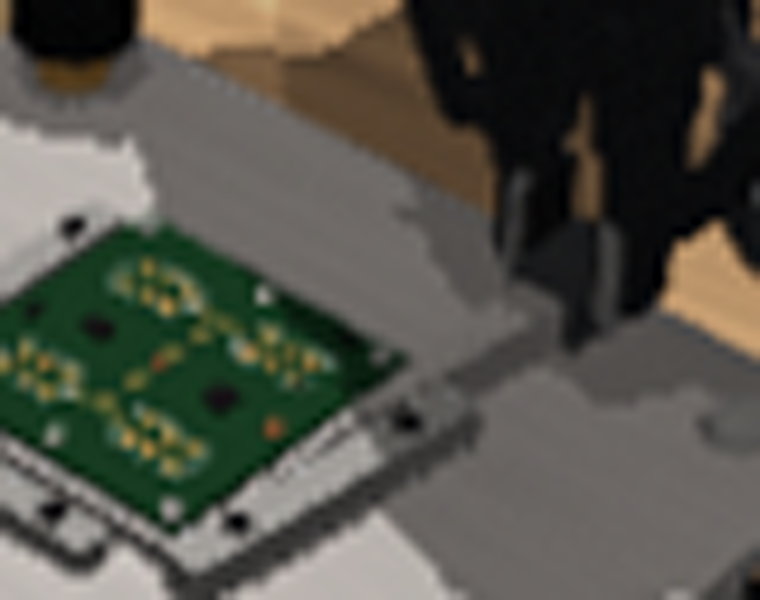

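The key's tip is inside the slot (tip end hidden behind the rail at about (430,400), head at (560,290)). I'll ease sideways towards the fence and go on.

Request:
{"op": "move_arm", "data": {"jaw": [255,255,255,255,255,255], "dp": [[0,-0.0015,-0.0005],[0,-0.0015,0],[0,0,0],[-0.005,-0.001,0],[-0.005,0,0],[0,0,0]], "rotation": [[0,0,0],[0,0,0],[0,0,0],[0,0,0],[0,0,0],[0,0,0]]}}

```text
clock: 21.68
position: [0.4662, 0.0763, 0.0765]
tool_rot: [3.141, 0.0, 3.039]
force: [0.7, -0.7, -0.4]
grip_width: 0.0225
```

```bash
python3 - <<'E'
from h import *
st()
E
```

```text
t21.68 p [0.4662 0.0763 0.0765] rot [3.141 0.    3.039] F [ 0.7 -0.7 -0.4] M [-0.18 -0.22 -0.02] w0.0225 q [ 0.38  0.7  -0.9   2.08  0.81  0.76  0.42]
```

Request:
{"op": "move_arm", "data": {"jaw": [255,255,255,255,255], "dp": [[-0.005,-0.001,0],[-0.005,-0.0005,0],[0,0,0],[-0.004,-0.0005,0],[0,0,0]], "rotation": [[0,0,0],[0,0,0],[0,0,0],[0,0,0],[0,0,0]]}}

```text
clock: 22.3
position: [0.477, 0.0736, 0.0765]
tool_rot: [3.141, 0.0, 3.039]
force: [0.9, 0.2, -1.0]
grip_width: 0.0221
```

```bash
python3 - <<'E'
from h import *
st()
E
```

```text
t22.30 p [0.477  0.0736 0.0765] rot [3.141 0.    3.039] F [ 0.9  0.2 -1. ] M [ 0.19 -0.26  0.01] w0.0221 q [ 0.38  0.71 -0.9   2.06  0.81  0.78  0.44]
```

Request:
{"op": "move_arm", "data": {"jaw": [255,255,255,255,255,255,255,255], "dp": [[-0.005,-0.0005,0.0003],[0,0,0],[-0.004,-0.0003,0],[0,0,0],[-0.003,0,0],[0,0,0],[-0.003,0,0],[0,0,0]], "rotation": [[0,0,0],[0,0,0],[0,0,0],[0,0,0],[0,0,0],[0,0,0],[0,0,0],[0,0,0]]}}

```text
clock: 23.3
position: [0.4884, 0.0714, 0.0761]
tool_rot: [-3.141, -0.001, 3.039]
force: [-3.8, -1.9, 0.6]
grip_width: 0.0225
```

```bash
python3 - <<'E'
from h import *
st()
E
```

```text
t23.30 p [0.4884 0.0714 0.0761] rot [-3.141e+00 -1.000e-03  3.039e+00] F [-3.8 -1.9  0.6] M [-0.47  0.66 -0.27] w0.0225 q [ 0.39  0.72 -0.9   2.03  0.81  0.79  0.46]
```

Request:
{"op": "move_arm", "data": {"jaw": [255,255,255,255], "dp": [[-0.0015,0,0],[0,0,0],[-0.001,0,0],[0,0,0]], "rotation": [[0,0,0],[0,0,0],[0,0,0],[0,0,0]]}}

```text
clock: 23.8
position: [0.4897, 0.0714, 0.0761]
tool_rot: [-3.141, -0.002, 3.039]
force: [-7.5, -0.4, 1.6]
grip_width: 0.0221
```

Request:
{"op": "move_arm", "data": {"jaw": [255,255], "dp": [[-0.001,0,0],[0,0,0]], "rotation": [[0,0,0],[0,0,0]]}}

```text
clock: 24.05
position: [0.4901, 0.0713, 0.076]
tool_rot: [-3.141, -0.002, 3.039]
force: [-11.0, 0.7, 2.7]
grip_width: 0.0223
```

```bash
python3 - <<'E'
from h import *
st()
E
```

```text
t24.05 p [0.4901 0.0713 0.076 ] rot [-3.141e+00 -2.000e-03  3.039e+00] F [-11.    0.7   2.7] M [-0.14  2.1  -0.44] w0.0223 q [ 0.39  0.72 -0.9   2.02  0.81  0.8   0.47]
```

Request:
{"op": "move_arm", "data": {"jaw": [255,255,255,255,255,255,255,255], "dp": [[-0.001,0,0],[-0.001,0,0],[0,0,0],[0,0,0],[0.003,0,0],[0,0,0],[-0.0035,0,0],[0,0,0]], "rotation": [[0,0,0],[0,0,0],[0,0,0],[0,0,0],[0,0,0],[0,0,0],[0,0,0],[0,0,0]]}}

```text
clock: 25.05
position: [0.4916, 0.0713, 0.0759]
tool_rot: [-3.141, -0.003, 3.04]
force: [-15.2, -0.8, 5.4]
grip_width: 0.022
```

```bash
python3 - <<'E'
from h import *
st()
E
```

```text
t25.05 p [0.4916 0.0713 0.0759] rot [-3.141e+00 -3.000e-03  3.040e+00] F [-15.2  -0.8   5.4] M [-0.1   2.79  0.07] w0.0220 q [ 0.39  0.73 -0.9   2.02  0.81  0.8   0.47]
```

Request:
{"op": "move_arm", "data": {"jaw": [255,255,255,110,110,110,110,110], "dp": [[-0.001,0,0],[0,0,0],[0.0025,0,0],[0,0,0],[0,0,0],[0,0,0],[0,0,-0.004],[0,0,0]], "rotation": [[0,0,0],[0,0,0],[0,0,0],[0,0,0],[0,0,0],[0,0,0],[0,0,0],[0,0,0]]}}

```text
clock: 26.05
position: [0.4923, 0.0714, 0.0797]
tool_rot: [3.141, 0.0, 3.039]
force: [-0.1, -0.4, 0.2]
grip_width: 0.0485
```

Request:
{"op": "move_arm", "data": {"jaw": [110,110,255,255,255], "dp": [[0.025,0,0],[0.025,0,0],[0,0,0],[0,0,0],[0,0,0]], "rotation": [[0,0,0],[0,0,0],[0,0,0],[0,0,0],[0,0,0]]}}

```text
clock: 26.68
position: [0.4529, 0.0755, 0.0794]
tool_rot: [3.141, 0.0, 3.039]
force: [0.1, 0.1, 0.1]
grip_width: -0.0002
```

```bash
python3 - <<'E'
from h import *
st()
b=grab_frame("scene");cv2.imwrite("pics/scene11.png",b)
E
```

```text
t26.68 p [0.4529 0.0755 0.0794] rot [3.141 0.    3.039] F [0.1 0.1 0.1] M [-0.06  0.01  0.01] w-0.0002 q [ 0.39  0.68 -0.91  2.11  0.81  0.75  0.41]
```

Request:
{"op": "move_arm", "data": {"jaw": [255,255,255,255,255,255], "dp": [[-0.01,0,0.002],[-0.006,0,0],[0,0,0],[-0.002,0,0],[-0.001,0,0],[0,0,0]], "rotation": [[0,0,0],[0,0,0],[0,0,0],[0,0,0],[0,0,0],[0,0,0]]}}

```text
clock: 27.48
position: [0.4663, 0.074, 0.0776]
tool_rot: [-3.141, -0.002, 3.04]
force: [-6.7, 1.1, 1.8]
grip_width: 0.0002
```

```bash
python3 - <<'E'
from h import *
st()
E
```

```text
t27.48 p [0.4663 0.074  0.0776] rot [-3.141e+00 -2.000e-03  3.040e+00] F [-6.7  1.1  1.8] M [0.32 1.51 0.01] w0.0002 q [ 0.39  0.69 -0.91  2.08  0.81  0.77  0.43]
```

Request:
{"op": "move_arm", "data": {"jaw": [255,255,255,255,255,255,255,255,255,255], "dp": [[-0.0015,0,0],[-0.0013,0,0],[0,0,0],[0.004,0,0],[0,0,0],[-0.004,0,0],[0,0,0],[0.004,0,0],[-0.004,0,0],[0,0,0]], "rotation": [[0,0,0],[0,0,0],[0,0,0],[0,0,0],[0,0,0],[0,0,0],[0,0,0],[0,0,0],[0,0,0],[0,0,0]]}}

```text
clock: 28.72
position: [0.4667, 0.074, 0.0775]
tool_rot: [-3.14, -0.005, 3.04]
force: [-27.8, 3.7, 17.0]
grip_width: 0.0001
```

```bash
python3 - <<'E'
from h import *
st()
E
```

```text
t28.73 p [0.4667 0.074  0.0775] rot [-3.14  -0.005  3.04 ] F [-27.8   3.7  17. ] M [ 0.75  5.65 -0.01] w0.0001 q [ 0.39  0.7  -0.91  2.08  0.81  0.77  0.44]
```

Request:
{"op": "move_arm", "data": {"jaw": [255,255,255,255,255,255,255,255,255,255], "dp": [[0.006,0,0],[0.01,0,-0.02],[0,-0.02,-0.06],[0,-0.06,-0.02],[0,-0.065,0],[0,-0.065,0],[0,-0.065,0],[0,-0.065,0],[0,-0.06,0],[0,0,0]], "rotation": [[0,0,0],[0,0,0],[0,0,0],[0,0,0],[0,0,0],[0,0,0],[0,0,0],[0,0,0],[0,0,0],[0,0,0]]}}

```text
clock: 29.98
position: [0.4234, -0.2466, 0.1585]
tool_rot: [-3.141, 0.0, 3.034]
force: [1.6, 1.1, -1.1]
grip_width: -0.0001
```

```bash
python3 - <<'E'
from ov import *
st()
a=grab_frame("top");cv2.imwrite("pics/top12.png",a);b=grab_frame("scene");cv2.imwrite("pics/scene12.png",b)
for c,bb,s,an,mx in vials(a,(300,145,345,182)):
    P,Q=onz("top",c,.082),onz("top",bb,.082);print("d",(1000*(Q-P)).round(1))
A=cv2.resize(a[160:230,240:320],(400,350),interpolation=3);B=cv2.resize(b[185:255,235:325],(400,350),interpolation=3)
cv2.imwrite("pics/d7.png",np.hstack([A,B]))
E
```

```text
t29.98 p [ 0.4234 -0.2466  0.1585] rot [-3.141  0.     3.034] F [ 1.6  1.1 -1.1] M [0.05 0.03 0.04] w-0.0001 q [ 1.16  0.6  -1.03  1.98  0.65  0.93  1.25]
d [ 0.3 -1.1  0. ]
d [ 0.8 -0.4  0. ]
```

View pics/d7.png

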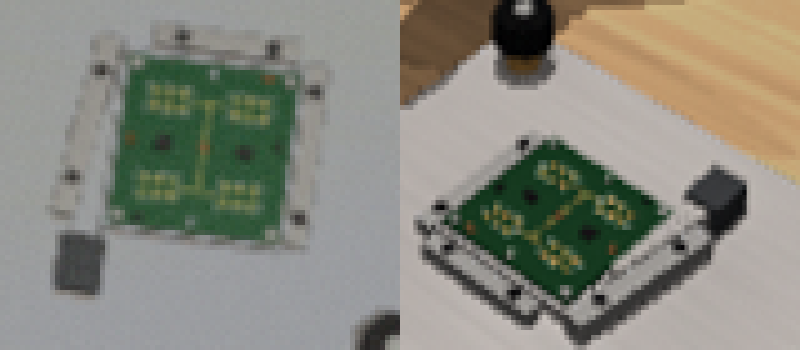

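Key head sits just before the mouth at top crop (78,262). The carrier is against the fence on the right and both bubbles are centred. Next I measure the board and cans.

```bash
python3 - <<'E'
from h import *
a=cv2.imread("pics/top12.png");b=cv2.imread("pics/scene12.png");a0=cv2.imread("pics/top4.png");b0=cv2.imread("pics/scene0.png")
def board(nm,im,p0,z=.082,f=4):
    x0,y0=p0[0]-40,p0[1]-40;S=cv2.resize(im[y0:y0+80,x0:x0+80],None,fx=f,fy=f,interpolation=3);h=hsv(S)
    g=((h[...,0]>50)&(h[...,0]<90)&(h[...,1]>70)).astype(np.uint8);g=cv2.morphologyEx(g,cv2.MORPH_CLOSE,np.ones((25,25)))
    n,l,s,c=cv2.connectedComponentsWithStats(g);i=1+s[1:,4].argmax()
    cc=max(cv2.findContours((l==i).astype(np.uint8),0,1)[0],key=cv2.contourArea)
    W=np.array([onz(nm,(p[0]+.5)/f-.5+[x0,y0],z)[:2] for p in cc]).astype(np.float32);r=cv2.minAreaRect(W);print(nm,np.round(r[0],4),np.round(r[1],4),round(math.radians((r[2]+45)%90-45),4))
    return r[0]
t0=board("top",a0,(280,190));t=board("top",a,(280,190));s0=board("scene",b0,(272,228));s=board("scene",b,(272,228))
print("shift",np.round(1000*(np.array(t)-t0),1),np.round(1000*(np.array(s)-s0),1))
# triangulate board centre
print(tri(px("top",[*t,.082]),px("scene",[*s,.082])))
# key head top
def dark(nm,im,box,f=6,v=75,mn=200):
    x0,y0,x1,y1=box;S=cv2.resize(im[y0:y1,x0:x1],None,fx=f,fy=f,interpolation=3);g=(hsv(S)[...,2]<v).astype(np.uint8)
    n,l,s,c=cv2.connectedComponentsWithStats(g);return [((c[i]+.5)/f-.5+[x0,y0],s[i,4]) for i in range(1,n) if s[i,4]>mn]
for c,ar in dark("top",a,(248,205,264,222),v=95): print("head",onz("top",c,.09).round(4),ar)
# cans: bright blobs in tray
def bright(nm,im,box,f=8,thr=100):
    x0,y0,x1,y1=box;S=cv2.resize(im[y0:y1,x0:x1],None,fx=f,fy=f,interpolation=3);g=cv2.cvtColor(S,cv2.COLOR_BGR2GRAY)
    T=(g>thr).astype(np.uint8);n,l,s,c=cv2.connectedComponentsWithStats(T);o=[]
    for i in range(1,n):
        if 300<s[i,4]<5000 and s[i,0]>0 and s[i,1]>0 and s[i,0]+s[i,2]<S.shape[1] and s[i,1]+s[i,3]<S.shape[0]:
            cc=max(cv2.findContours((l==i).astype(np.uint8),0,1)[0],key=cv2.contourArea);r=cv2.minAreaRect(cc)
            o.append(((np.array(r[0])+.5)/f-.5+[x0,y0],np.array(r[1])/f,r[2]))
    return o
T=bright("top",a,(374,196,410,246));S=bright("scene",b0,(172,178,228,216))
for c,z,an in T: print("T",c.round(2),z.round(1),round(an),onz("top",c,.019).round(4))
for c,z,an in S: print("S",c.round(2),z.round(1),round(an),onz("scene",c,.019).round(4))
for c,_,_ in T:
    q=min(S,key=lambda s:np.linalg.norm(onz("scene",s[0],.015)[:2]-onz("top",c,.015)[:2]));print(tri(c,q[0]))
# tray outline
m=(hsv(cv2.resize(a,None,fx=4,fy=4,interpolation=3))[...,2]<80).astype(np.uint8);m=cv2.morphologyEx(m,cv2.MORPH_CLOSE,np.ones((45,45)));n,l,s,c=cv2.connectedComponentsWithStats(m)
i=l[215*4,400*4];cc=max(cv2.findContours((l==i).astype(np.uint8),0,1)[0],key=cv2.contourArea)
W=np.array([onz("top",(p[0]+.5)/4-.5,.012)[:2] for p in cc]).astype(np.float32);print("tray",cv2.minAreaRect(W))
E
```

```text
top [0.5545 0.001 ] [0.111  0.0928] -0.0971
top [0.5561 0.007 ] [0.093  0.0937] -0.1052
scene [0.5577 0.011 ] [0.0979 0.0954] -0.1205
scene [0.56   0.0097] [0.0962 0.0963] -0.098
shift [1.5 6. ] [ 2.3 -1.3]
(array([0.55660045, 0.00715978, 0.07852059]), np.float64(0.00025597823103453256))
head [0.4907 0.0715 0.09  ] 3564
S [213.56 187.76] [5.9 2.8] 14 [ 0.4445 -0.2856  0.019 ]
S [205.15 195.05] [7.1 3.6] 18 [ 0.4882 -0.2806  0.019 ]
S [184.5 199. ] [2.9 3.9] 90 [ 0.5393 -0.316   0.019 ]Traceback (most recent call last):
  File "<stdin>", line 36, in <module>
  File "h.py", line 7, in onz
    o,d=ray(name,uv);return o+d*(z-o[2])/d[2]
        ~~~^^^^^^^^^
  File "h.py", line 4, in ray
    c=calibration(name);K=np.array(c["camera_matrix"]);T=np.array(c["T"])
ValueError: time passes only in moves, steps and waits
```

```bash
sed -i 's/^def ray(name,uv):/import functools\n_cal=calibration\n@functools.lru_cache(None)\ndef calibration(n): return _cal(n)\ndef ray(name,uv):/' h.py
cat >> h.py <<'E'
def bright(im,box,f=8,thr=100):
    x0,y0,x1,y1=box;S=cv2.resize(im[y0:y1,x0:x1],None,fx=f,fy=f,interpolation=3);g=cv2.cvtColor(S,cv2.COLOR_BGR2GRAY)
    n,l,s,c=cv2.connectedComponentsWithStats((g>thr).astype(np.uint8));o=[]
    for i in range(1,n):
        if 300<s[i,4]<5000 and s[i,0]>0 and s[i,1]>0 and s[i,0]+s[i,2]<S.shape[1] and s[i,1]+s[i,3]<S.shape[0]:
            r=cv2.minAreaRect(max(cv2.findContours((l==i).astype(np.uint8),0,1)[0],key=cv2.contourArea))
            o.append(((np.array(r[0])+.5)/f-.5+[x0,y0],np.array(r[1])/f,r[2]))
    return o
E
python3 - <<'E'
from h import *
a=cv2.imread("pics/top0.png");b=cv2.imread("pics/scene0.png")
for thr in(80,100):
    T=bright(a,(374,196,410,246),thr=thr);S=bright(b,(172,178,228,216),thr=thr);print(thr)
    for c,z,an in T: print("T",c.round(2),z.round(1),round(an),onz("top",c,.019).round(4))
    for c,z,an in S: print("S",c.round(2),z.round(1),round(an),onz("scene",c,.016).round(4))
    for c,_,_ in T:
        if S:
            q=min(S,key=lambda s:np.linalg.norm(onz("scene",s[0],.015)[:2]-onz("top",c,.015)[:2]));print(*tri(c,q[0]))
m=(hsv(cv2.resize(a,None,fx=4,fy=4,interpolation=3))[...,2]<80).astype(np.uint8);m=cv2.morphologyEx(m,cv2.MORPH_CLOSE,np.ones((45,45)));n,l,s,c=cv2.connectedComponentsWithStats(m)
i=l[215*4,392*4];cc=max(cv2.findContours((l==i).astype(np.uint8),0,1)[0],key=cv2.contourArea)
W=np.array([onz("top",(p[0]+.5)/4-.5,.012)[:2] for p in cc]).astype(np.float32);r=cv2.minAreaRect(W);print("tray",r)
E
```

```text
80
T [397.5 203. ] [4.9 7.9] 90 [ 0.5371 -0.3215  0.019 ]
T [384. 221.] [8.9 4.9] 0 [ 0.4853 -0.2839  0.019 ]
T [386. 237.] [8.9 4.9] 0 [ 0.4407 -0.2896  0.019 ]
S [213.5 187.5] [3.9 5.9] 90 [ 0.4404 -0.2897  0.016 ]
S [205. 195.] [7.4 4.3] 18 [ 0.4853 -0.2841  0.016 ]
S [184.  199.5] [3.9 6.9] 90 [ 0.5391 -0.3186  0.016 ]
[ 0.53736134 -0.32184922  0.01373714] 0.0018166166409634126
[ 0.4854876  -0.28425449  0.01609712] 0.00045975239181885184
[ 0.44074687 -0.28983205  0.01623104] 0.0006823106431628888
100
T [397.  202.5] [6.9 3.9] 0 [ 0.5385 -0.3201  0.019 ]
T [384. 221.] [4.9 8.9] 90 [ 0.4853 -0.2839  0.019 ]
T [386.5 237. ] [4.9 7.9] 90 [ 0.4408 -0.291   0.019 ]
S [213.56 187.76] [5.9 2.8] 14 [ 0.4413 -0.2886  0.016 ]
S [205.15 195.05] [7.1 3.6] 18 [ 0.4852 -0.2836  0.016 ]
S [184.5 199. ] [2.9 3.9] 90 [ 0.5365 -0.3191  0.016 ]
[ 0.53795827 -0.31937646  0.01710468] 0.0026945266919818195
[ 0.48536396 -0.28408677  0.01596341] 0.0009238473115816697
[ 0.44048402 -0.2908876   0.01481335] 0.0021249798888110087
tray ((0.48843735456466675, -0.3041260838508606), (0.15597058832645416, 0.1028214693069458), 8.256997108459473)
```

```bash
python3 -c "
from h import *
st();plan([(.5374,-.3202,.15,1.715)],jaw=140)"
```

```text
t30.07 p [ 0.4242 -0.2433  0.1586] rot [-3.142e+00  1.000e-03  3.038e+00] F [-0.2  0.9 -0.1] M [0.03 0.03 0.04] w-0.0000 q [ 1.15  0.6  -1.03  1.99  0.65  0.93  1.25]
{"jaw": [140, 140, 140, 140, 140, 140, 140, 140, 140], "dp": [[-0.0167, -0.009, 0.0012], [-0.0179, -0.0065, 0.0012], [-0.0186, -0.0038, 0.0012], [-0.019, -0.001, 0.0012], [-0.0189, 0.0018, 0.0012], [-0.0185, 0.0045, 0.0012], [-0.0176, 0.0072, 0.0012], [-0.0163, 0.0097, 0.0012], [-0.0147, 0.012, 0.0012]], "rotation": [[0.0, 0.0, 0.0468], [0.0, 0.0, 0.0468], [0.0, 0.0, 0.0468], [0.0, 0.0, 0.0468], [0.0, 0.0, 0.0468], [0.0, 0.0, 0.0468], [0.0, 0.0, 0.0468], [0.0, 0.0, 0.0468], [0.0, 0.0, 0.0468]]}
```

Request:
{"op": "move_arm", "data": {"jaw": [140,140,140,140,140,140,140,140,140,140], "dp": [[-0.0167,-0.009,0.001],[-0.018,-0.0065,0.001],[-0.0186,-0.004,0.001],[-0.019,-0.001,0.001],[-0.019,0.002,0.001],[-0.0185,0.0045,0.001],[-0.0176,0.007,0.001],[-0.0163,0.01,0.001],[-0.0147,0.012,0.001],[0,0,0.06]], "rotation": [[0,0,0.047],[0,0,0.047],[0,0,0.047],[0,0,0.047],[0,0,0.047],[0,0,0.047],[0,0,0.047],[0,0,0.047],[0,0,0.047],[0,0,0]]}}

```text
clock: 31.32
position: [0.5409, -0.3201, 0.1055]
tool_rot: [3.136, 0.003, 1.709]
force: [0.8, 0.2, -1.4]
grip_width: 0.0385
```

Request:
{"op": "move_arm", "data": {"jaw": [140,140,140], "dp": [[0,0,0.05],[0,0,0],[0,0,0]], "rotation": [[0,0,0],[0,0,0],[0,0,0]]}}

```text
clock: 31.7
position: [0.5386, -0.3199, 0.0646]
tool_rot: [3.14, 0.001, 1.711]
force: [0.6, 0.6, -0.1]
grip_width: 0.0386
```

```bash
python3 -c "
from h import *
st();plan([(.5374,-.3202,.03,1.715),(.5374,-.3202,.013,1.715)],jaw=140)"
```

```text
t31.70 p [ 0.5386 -0.3199  0.0646] rot [3.140e+00 1.000e-03 1.711e+00] F [ 0.6  0.6 -0.1] M [ 0.03 -0.   -0.01] w0.0386 q [ 0.82  0.79 -0.58  1.69  0.56  0.83  0.13]
{"jaw": [140, 140], "dp": [[-0.0001, -0.0017, 0.0432], [0.0, 0.0, 0.0213]], "rotation": [[0.0006, 0.0002, -0.0012], [0.0, 0.0, 0.0]]}
```

Request:
{"op": "move_arm", "data": {"jaw": [140,140,140,140,255,255,255,255,255], "dp": [[0,-0.0017,0.043],[0,0,0.021],[0,0,0],[0,0,0],[0,0,0],[0,0,0],[0,0,0],[0,0,0],[0,0,0]], "rotation": [[0,0,-0.001],[0,0,0],[0,0,0],[0,0,0],[0,0,0],[0,0,0],[0,0,0],[0,0,0],[0,0,0]], "squeeze": 30}}

```text
clock: 32.83
position: [0.5367, -0.321, 0.0125]
tool_rot: [3.141, 0.001, 1.713]
force: [-0.2, -0.6, 9.1]
grip_width: 0.0096
```

```bash
python3 -c "
from h import *
st();plan([(.5374,-.3202,.15,1.715,.06),(.5783,-.0171,.15,1.469,.06)],jaw=255)"
```

```text
t32.83 p [ 0.5367 -0.321   0.0125] rot [3.141e+00 1.000e-03 1.713e+00] F [-0.2 -0.6  9.1] M [0.06 0.4  0.02] w0.0096 q [ 0.8   0.86 -0.54  1.71  0.62  0.74  0.09]
{"jaw": [255, 255, 255, 255, 255, 255, 255, 255, 255], "dp": [[0.0002, 0.0004, -0.0573], [0.0003, 0.0004, -0.0573], [0.0003, 0.0004, -0.0573], [0.0613, 0.0175, 0.0], [0.0619, 0.015, 0.0], [0.0625, 0.0124, 0.0], [0.063, 0.0099, 0.0], [0.0633, 0.0073, 0.0], [0.0635, 0.0047, 0.0]], "rotation": [[0.0001, 0.0001, -0.0002], [0.0001, 0.0001, -0.0002], [0.0001, 0.0001, -0.0002], [0.0, 0.0, 0.0131], [0.0, 0.0, 0.0131], [0.0, 0.0, 0.0131], [0.0, 0.0, 0.0131], [0.0, 0.0, 0.0131], [0.0, 0.0, 0.0131]]}
```

Request:
{"op": "move_arm", "data": {"jaw": [255,255,255,255,255,255,255,255,255,255], "dp": [[0,0,-0.057],[0,0,-0.057],[0,0,-0.057],[0.0613,0.0175,0],[0.062,0.015,0],[0.0625,0.0125,0],[0.063,0.01,0],[0.0633,0.0073,0],[0.0635,0.0047,0],[0,0,0]], "rotation": [[0,0,0],[0,0,0],[0,0,0],[0,0,0.013],[0,0,0.013],[0,0,0.013],[0,0,0.013],[0,0,0.013],[0,0,0.013],[0,0,0]]}}

```text
clock: 34.08
position: [0.578, -0.0129, 0.149]
tool_rot: [3.141, -0.002, 1.474]
force: [-0.5, -0.2, -0.1]
grip_width: 0.0101
```

Request:
{"op": "move_arm", "data": {"jaw": [255,255], "dp": [[0,0,0],[0,0,0]], "rotation": [[0,0,0],[0,0,0]]}}

```text
clock: 34.33
position: [0.5775, -0.0191, 0.1483]
tool_rot: [-3.142, 0.001, 1.467]
force: [0.1, 0.4, 0.3]
grip_width: 0.0096
```

```bash
python3 -c "
from h import *
st();plan([(.5783,-.0171,.105,1.469),(.5783,-.0171,.089,1.469)],jaw=255)"
```

```text
t34.33 p [ 0.5775 -0.0191  0.1483] rot [-3.142e+00  1.000e-03  1.467e+00] F [0.1 0.4 0.3] M [ 0.05 -0.01 -0.04] w0.0096 q [ 0.35  0.61 -0.61  1.78  0.44  0.89 -0.55]
{"jaw": [255, 255], "dp": [[0.0026, 0.0007, 0.0541], [0.0, 0.0, 0.02]], "rotation": [[0.0, 0.0002, -0.0007], [0.0, 0.0, 0.0]]}
```

Request:
{"op": "move_arm", "data": {"jaw": [255,255,255,255], "dp": [[0,0,0.04],[0,0,0.022],[0,0,0],[0,0,0]], "rotation": [[0,0,0],[0,0,0],[0,0,0],[0,0,0]]}}

```text
clock: 34.83
position: [0.578, -0.0177, 0.0994]
tool_rot: [3.141, -0.0, 1.468]
force: [-0.2, 0.6, 0.6]
grip_width: 0.0102
```

```bash
python3 - <<'E'
from ov import *
st();plan([(.5783,-.0171,.089,1.469)],jaw=255)
b=grab_frame("scene");cv2.imwrite("pics/scene13.png",b)
ov("scene",b,[],(235,185,315,248),"pics/d8.png")
E
```

```text
t34.83 p [ 0.578  -0.0177  0.0994] rot [ 3.141 -0.     1.468] F [-0.2  0.6  0.6] M [-0.06  0.02 -0.03] w0.0102 q [ 0.32  0.68 -0.57  1.81  0.49  0.8  -0.6 ]
{"jaw": [255], "dp": [[0.0008, 0.0003, 0.013]], "rotation": [[0.0002, -0.0001, -0.0003]]}
```

View pics/d8.png

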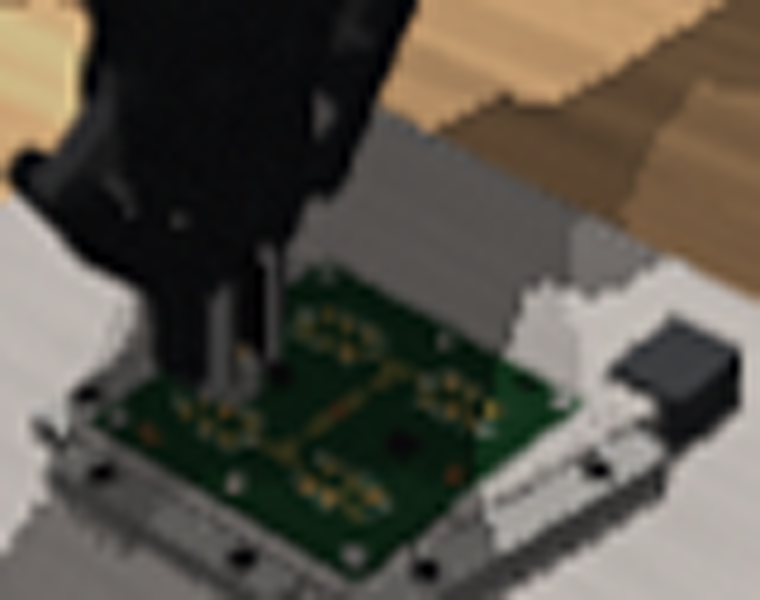

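Can held at about (228,375), right above print2 (215,415). Lower it.

Request:
{"op": "move_arm", "data": {"jaw": [255,255,255,255,255,255], "dp": [[0.0008,0,0.006],[0,0,0.005],[0,0,0.0015],[0,0,0],[0,0,0.001],[0,0,0]], "rotation": [[0,0,0],[0,0,0],[0,0,0],[0,0,0],[0,0,0],[0,0,0]]}}

```text
clock: 35.62
position: [0.5778, -0.0169, 0.0879]
tool_rot: [3.141, -0.0, 1.468]
force: [0.5, 0.7, 1.2]
grip_width: 0.0098
```

```bash
python3 -c "
from h import *
st()"
```

```text
t35.62 p [ 0.5778 -0.0169  0.0879] rot [ 3.141 -0.     1.468] F [0.5 0.7 1.2] M [-0.   -0.01  0.02] w0.0098 q [ 0.32  0.69 -0.56  1.82  0.5   0.78 -0.61]
```

Request:
{"op": "move_arm", "data": {"jaw": [255,255,140,140,140,140,140,140], "dp": [[0,0,0.0006],[0,0,0],[0,0,0],[0,0,0],[0,0,0],[0,0,-0.015],[0,0,-0.06],[0,0,0]], "rotation": [[0,0,0],[0,0,0],[0,0,0],[0,0,0],[0,0,0],[0,0,0],[0,0,0],[0,0,0]]}}

```text
clock: 36.62
position: [0.5794, -0.0167, 0.1511]
tool_rot: [3.136, -0.001, 1.468]
force: [-0.3, -0.5, -0.3]
grip_width: 0.0386
```

```bash
python3 -c "
from h import *
st();plan([(.578,-.017,.15,1.47),(.4854,-.2836,.15,1.715,.06),(.4854,-.2836,.03,1.715),(.4854,-.2836,.013,1.715)],jaw=140)
cv2.imwrite('pics/scene14.png',grab_frame('scene'))"
```

```text
t36.62 p [ 0.5794 -0.0167  0.1511] rot [ 3.136e+00 -1.000e-03  1.468e+00] F [-0.3 -0.5 -0.3] M [-0.04 -0.04 -0.05] w0.0386 q [ 0.35  0.61 -0.61  1.78  0.44  0.89 -0.56]
{"jaw": [140, 140, 140, 140, 140, 140, 140, 140, 140, 140], "dp": [[-0.0005, -0.0017, 0.0014], [-0.0686, -0.0163, 0.0], [-0.0678, -0.0197, 0.0], [-0.0667, -0.023, 0.0], [-0.0655, -0.0262, 0.0], [-0.0641, -0.0294, 0.0], [0.0, 0.0, 0.05], [0.0, 0.0, 0.05], [0.0, 0.0, 0.05], [0.0, 0.0, 0.0213]], "rotation": [[0.0017, -0.0002, -0.0006], [0.0, 0.0, -0.0156], [0.0, 0.0, -0.0156], [0.0, 0.0, -0.0156], [0.0, 0.0, -0.0156], [0.0, 0.0, -0.0156], [0.0, 0.0, 0.0], [0.0, 0.0, 0.0], [0.0, 0.0, 0.0], [0.0, 0.0, 0.0]]}
```

Request:
{"op": "move_arm", "data": {"jaw": [140,140,140,140,140,140,140,140], "dp": [[-0.0686,-0.0163,0],[-0.0678,-0.0197,0],[-0.0667,-0.023,0],[-0.0655,-0.0262,0],[-0.0641,-0.0294,0],[0,0,0.05],[0,0,0],[0,0,0]], "rotation": [[0,0,-0.0156],[0,0,-0.0156],[0,0,-0.0156],[0,0,-0.0156],[0,0,-0.0156],[0,0,0],[0,0,0],[0,0,0]]}}

```text
clock: 37.67
position: [0.4853, -0.2824, 0.1082]
tool_rot: [3.141, -0.0, 1.715]
force: [0.5, 0.4, 0.1]
grip_width: 0.0382
```

```bash
python3 - <<'E'
from h import *
st();plan([(.4854,-.2836,.03,1.715,.06),(.4854,-.2836,.013,1.715)],jaw=140)
b=grab_frame('scene');cv2.imwrite('pics/scene15.png',b);a=grab_frame('top');cv2.imwrite('pics/top15.png',a)
A=cv2.resize(a[160:230,240:320],(400,350),interpolation=3);B=cv2.resize(b[185:255,235:325],(400,350),interpolation=3)
cv2.imwrite("pics/d9.png",np.hstack([A,B]))
E
```

```text
t37.67 p [ 0.4853 -0.2824  0.1082] rot [ 3.141 -0.     1.715] F [0.5 0.4 0.1] M [ 0.02 -0.06 -0.02] w0.0382 q [ 0.87  0.66 -0.63  1.85  0.52  0.81  0.11]
{"jaw": [140, 140, 140], "dp": [[-0.0008, -0.0001, 0.0489], [-0.0008, -0.0001, 0.0489], [0.0, 0.0, 0.0213]], "rotation": [[0.0001, -0.0001, 0.0], [0.0001, -0.0001, 0.0], [0.0, 0.0, 0.0]]}
```

View pics/d9.png

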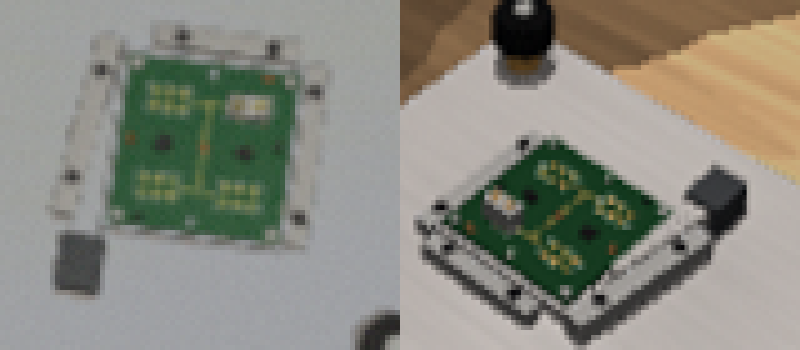

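Can is on print2 at top crop (250,106), where the print's middle was about (249,108). Next can, with the numbers checked in the meantime.

Request:
{"op": "move_arm", "data": {"jaw": [140,140,140,140,140,255,255,255,255,255], "dp": [[-0.001,0,0.049],[-0.0006,0,0.049],[0,0,0.021],[0,0,0],[0,0,0],[0,0,0],[0,0,0],[0,0,0],[0,0,0],[0,0,0]], "rotation": [[0,0,0],[0,0,0],[0,0,0],[0,0,0],[0,0,0],[0,0,0],[0,0,0],[0,0,0],[0,0,0],[0,0,0]]}}

```text
clock: 39.02
position: [0.4851, -0.2848, 0.0128]
tool_rot: [3.141, 0.001, 1.713]
force: [-1.2, 1.2, 6.9]
grip_width: 0.0096
```

```bash
python3 - <<'E'
from h import *
st();plan([(.4854,-.2836,.15,1.715,.06),(.5827,.0267,.15,1.469,.06)],jaw=255)
a=cv2.imread("pics/top12.png");b=cv2.imread("pics/top15.png")
C=np.array([.5566,.0072]);ex=np.array([.9948,-.1018]);ey=np.array([.1018,.9948]);f=6
def warp(im,z):  # metric view of the board, 0.25 mm per pixel, columns = -y_p, rows = -x_p
    q=[(-.05,-.05),(.05,-.05),(.05,.05),(-.05,.05)]
    src=np.float32([px("top",[*(C+x*ex+y*ey),z]) for x,y in q]);dst=np.float32([((.05-y)*4000,(.05-x)*4000) for x,y in q])
    return cv2.warpPerspective(im,cv2.getPerspectiveTransform(src,dst),(400,400),flags=cv2.INTER_CUBIC)
A=warp(a,.079);h=hsv(A);g=((h[...,0]<40)&(A[...,2].astype(int)>95)).astype(np.uint8)
for i,(x,y) in enumerate([(-24,-22),(-24,22),(24,-22),(24,22)]):
    r0,c0=int((50-x)*4),int((50-y)*4);s=g[r0-40:r0+40,c0-56:c0+56];ys,xs=np.nonzero(s);k=s.sum()
    print("print",i,"gold middle mm off x,y",((40-(ys.min()+ys.max())/2)/4).round(2),((56-(xs.min()+xs.max())/2)/4).round(2),"mean",((40-ys.mean())/4).round(2),((56-xs.mean())/4).round(2),k)
B=warp(b,.091);d=cv2.absdiff(cv2.cvtColor(B,6),cv2.cvtColor(warp(a,.091),6));m=(d>40).astype(np.uint8)
m=cv2.morphologyEx(m,cv2.MORPH_CLOSE,np.ones((21,21)));n,l,s,c=cv2.connectedComponentsWithStats(m);i=1+s[1:,4].argmax();r=cv2.minAreaRect(cv2.findContours((l==i).astype(np.uint8),0,1)[0][0])
print("can x,y mm",50-r[0][1]/4,50-r[0][0]/4,np.array(r[1])/4,r[2])
E
```

```text
t39.02 p [ 0.4851 -0.2848  0.0128] rot [3.141e+00 1.000e-03 1.713e+00] F [-1.2  1.2  6.9] M [ 0.08  0.25 -0.01] w0.0096 q [ 0.8   0.79 -0.53  1.88  0.64  0.64  0.01]
{"jaw": [255, 255, 255, 255, 255, 255, 255, 255, 255], "dp": [[0.0005, 0.0002, -0.0571], [0.0005, 0.0002, -0.0571], [0.0005, 0.0002, -0.0571], [0.0611, 0.0294, 0.0], [0.0622, 0.0268, 0.0], [0.0633, 0.0243, 0.0], [0.0642, 0.0216, 0.0], [0.065, 0.019, 0.0], [0.0658, 0.0163, 0.0]], "rotation": [[0.0001, 0.0001, -0.0002], [0.0001, 0.0001, -0.0002], [0.0001, 0.0001, -0.0002], [0.0, 0.0, 0.0131], [0.0, 0.0, 0.0131], [0.0, 0.0, 0.0131], [0.0, 0.0, 0.0131], [0.0, 0.0, 0.0131], [0.0, 0.0, 0.0131]]}
print 0 gold middle mm off x,y 0.75 0.25 mean 2.24 1.32 752
print 1 gold middle mm off x,y 0.75 -0.38 mean 0.1 -1.8 791
print 2 gold middle mm off x,y 0.5 -0.12 mean 0.25 -1.48 1119
print 3 gold middle mm off x,y 0.88 0.25 mean 0.49 0.06 1141
can x,y mm 22.99588966369629 -23.907630920410156 [ 8.78489017 11.68230438] 57.38075256347656
```

Request:
{"op": "move_arm", "data": {"jaw": [255,255,255,255,255,255,255,255,255,255], "dp": [[0,0,-0.057],[0,0,-0.057],[0,0,-0.057],[0.062,0.0294,0],[0.0625,0.027,0],[0.0635,0.0243,0],[0.0642,0.0216,0],[0.065,0.019,0],[0.0658,0.0163,0],[0,0,0]], "rotation": [[0,0,0],[0,0,0],[0,0,0],[0,0,0.013],[0,0,0.013],[0,0,0.013],[0,0,0.013],[0,0,0.013],[0,0,0.013],[0,0,0]]}}

```text
clock: 40.28
position: [0.583, 0.0319, 0.1495]
tool_rot: [3.141, -0.002, 1.474]
force: [-1.0, 0.5, -0.6]
grip_width: 0.0097
```

Request:
{"op": "move_arm", "data": {"jaw": [255,255,255,255], "dp": [[0,0,0],[0,0,0.03],[0,0,0],[0,0,0]], "rotation": [[0,0,0],[0,0,0],[0,0,0],[0,0,0]]}}

```text
clock: 40.78
position: [0.5827, 0.026, 0.1256]
tool_rot: [3.141, 0.0, 1.467]
force: [-0.4, -0.2, 0.3]
grip_width: 0.0097
```

```bash
python3 - <<'E'
from h import *
st();plan([(.583,.0265,.0995,1.469),(.583,.0265,.089,1.469)],jaw=255)
a=cv2.imread("pics/top15.png");b=cv2.imread("pics/scene15.png")
C=np.array([.5566,.0072]);ex=np.array([.9948,-.1018]);ey=np.array([.1018,.9948])
def can(nm,im,box,z,f=8):
    x0,y0,x1,y1=box;S=cv2.resize(im[y0:y1,x0:x1],None,fx=f,fy=f,interpolation=3);h=hsv(S)
    m=((h[...,1]<90)&(h[...,2]>110)|((h[...,0]<30)&(h[...,2]>130))).astype(np.uint8);m=cv2.morphologyEx(m,cv2.MORPH_OPEN,np.ones((9,9)))
    n,l,s,c=cv2.connectedComponentsWithStats(m)
    for i in range(1,n):
        if s[i,4]>600:
            r=cv2.minAreaRect(max(cv2.findContours((l==i).astype(np.uint8),0,1)[0],key=cv2.contourArea));p=(np.array(r[0])+.5)/f-.5+[x0,y0]
            w=onz(nm,p,z)[:2]-C;print(nm,p.round(2),np.array(r[1])/f,r[2],"mm x,y",(1000*w@ex).round(2),(1000*w@ey).round(2))
can("top",a,(282,175,298,188),.091);can("scene",b,(246,218,266,234),.091)
E
```

```text
t40.77 p [0.5827 0.026  0.1256] rot [3.141 0.    1.467] F [-0.4 -0.2  0.3] M [-0.03 -0.05  0.03] w0.0097 q [ 0.27  0.65 -0.6   1.78  0.47  0.86 -0.65]
{"jaw": [255, 255], "dp": [[0.0006, 0.0003, 0.0327], [0.0, 0.0, 0.0131]], "rotation": [[0.0001, 0.0, -0.0005], [0.0, 0.0, 0.0]]}
top [289. 181.] [4.875 8.875] 90.0 mm x,y 23.41 -20.69
scene [253.5 222.5] [ 9.875 15.875] 90.0 mm x,y 23.67 -36.1
```

Request:
{"op": "move_arm", "data": {"jaw": [255,255,255,255,255,255,255,255], "dp": [[0,0.0003,0.03],[0,0,0.009],[0,0,0.006],[0,0,0],[0,0,0.0015],[0,0,0],[0,0,0.0008],[0,0,0]], "rotation": [[0,0,0],[0,0,0],[0,0,0],[0,0,0],[0,0,0],[0,0,0],[0,0,0],[0,0,0]]}}

```text
clock: 41.78
position: [0.583, 0.0267, 0.0879]
tool_rot: [3.141, 0.0, 1.468]
force: [-2.5, -1.4, 11.0]
grip_width: 0.0099
```

```bash
python3 -c "
from h import *
st()"
```

```text
t41.77 p [0.583  0.0267 0.0879] rot [3.141 0.    1.468] F [-2.5 -1.4 11. ] M [-0.15  0.57 -0.01] w0.0099 q [ 0.24  0.7  -0.57  1.8   0.51  0.79 -0.69]
```

Request:
{"op": "move_arm", "data": {"jaw": [255,140,140,140,140,140], "dp": [[0,0,-0.0008],[0,0,0],[0,0,0],[0,0,0],[0,0,-0.015],[0,0,-0.06]], "rotation": [[0,0,0],[0,0,0],[0,0,0],[0,0,0],[0,0,0],[0,0,0]]}}

```text
clock: 42.52
position: [0.5816, 0.0267, 0.1473]
tool_rot: [-3.138, 0.0, 1.469]
force: [1.0, -0.2, 0.7]
grip_width: 0.0384
```

```bash
python3 -c "
from h import *
st();plan([(.583,.0267,.15,1.468),(.4403,-.2896,.15,1.715,.058),(.4403,-.2896,.1,1.715)],jaw=140)"
```

```text
t42.52 p [0.5816 0.0267 0.1473] rot [-3.138  0.     1.469] F [ 1.  -0.2  0.7] M [-0.03  0.03 -0.01] w0.0384 q [ 0.28  0.62 -0.62  1.77  0.44  0.9  -0.63]
{"jaw": [140, 140, 140, 140, 140, 140, 140, 140], "dp": [[0.0002, 0.0017, -0.0034], [-0.0686, -0.0228, 0.0], [-0.0676, -0.0256, 0.0], [-0.0665, -0.0284, 0.0], [-0.0653, -0.0311, 0.0], [-0.0639, -0.0337, 0.0], [-0.0625, -0.0363, 0.0], [0.0, 0.0, 0.0625]], "rotation": [[-0.0012, 0.0001, 0.0002], [0.0, 0.0, -0.0131], [0.0, 0.0, -0.0131], [0.0, 0.0, -0.0131], [0.0, 0.0, -0.0131], [0.0, 0.0, -0.0131], [0.0, 0.0, -0.0131], [0.0, 0.0, 0.0]]}
```

Request:
{"op": "move_arm", "data": {"jaw": [140,140,140,140,140,140,140,140,140], "dp": [[-0.0686,-0.0228,0],[-0.0676,-0.0256,0],[-0.0665,-0.0284,0],[-0.0653,-0.0311,0],[-0.0639,-0.0337,0],[-0.0625,-0.0363,0],[0,0,0.06],[0,0,0],[0,0,0]], "rotation": [[0,0,-0.013],[0,0,-0.013],[0,0,-0.013],[0,0,-0.013],[0,0,-0.013],[0,0,-0.013],[0,0,0],[0,0,0],[0,0,0]]}}

```text
clock: 43.65
position: [0.4411, -0.2887, 0.1013]
tool_rot: [3.141, 0.0, 1.715]
force: [0.2, -0.1, 0.3]
grip_width: 0.0385
```

```bash
python3 -c "
from h import *
st();plan([(.4403,-.2896,.03,1.715,.06),(.4403,-.2896,.013,1.715)],jaw=140)
cv2.imwrite('pics/top16.png',grab_frame('top'));cv2.imwrite('pics/scene16.png',grab_frame('scene'))"
```

```text
t43.65 p [ 0.4411 -0.2887  0.1013] rot [3.141 0.    1.715] F [ 0.2 -0.1  0.3] M [ 0.04 -0.04  0.01] w0.0385 q [ 0.93  0.62 -0.63  1.94  0.53  0.75  0.13]
{"jaw": [140, 140, 140], "dp": [[-0.0005, -0.0006, 0.0446], [-0.0005, -0.0006, 0.0446], [0.0, 0.0, 0.0213]], "rotation": [[0.0002, 0.0, 0.0], [0.0002, 0.0, 0.0], [0.0, 0.0, 0.0]]}
```

Request:
{"op": "move_arm", "data": {"jaw": [140,140,140,140,140,255,255,255,255,255], "dp": [[-0.0005,-0.0006,0.0446],[-0.0005,0,0.0446],[0,0,0.021],[0,0,0],[0,0,0],[0,0,0],[0,0,0],[0,0,0],[0,0,0],[0,0,0]], "rotation": [[0,0,0],[0,0,0],[0,0,0],[0,0,0],[0,0,0],[0,0,0],[0,0,0],[0,0,0],[0,0,0],[0,0,0]]}}

```text
clock: 45.0
position: [0.4401, -0.2907, 0.0124]
tool_rot: [3.141, 0.001, 1.713]
force: [-1.7, 0.5, 11.1]
grip_width: 0.0102
```

```bash
python3 -c "
from h import *
st();plan([(.4403,-.2896,.15,1.715,.06),(.5307,-.0123,.15,1.469,.06),(.5307,-.0123,.125,1.469)],jaw=255)"
```

```text
t45.00 p [ 0.4401 -0.2907  0.0124] rot [3.141e+00 1.000e-03 1.713e+00] F [-1.7  0.5 11.1] M [ 0.14  0.34 -0.05] w0.0102 q [ 0.85  0.76 -0.52  1.97  0.67  0.58  0.02]
{"jaw": [255, 255, 255, 255, 255, 255, 255, 255, 255], "dp": [[0.0004, 0.0002, -0.0573], [0.0004, 0.0002, -0.0573], [0.0004, 0.0002, -0.0573], [0.0654, 0.0323, 0.0], [0.0669, 0.0291, 0.0], [0.0682, 0.0258, 0.0], [0.0694, 0.0224, 0.0], [0.0704, 0.0189, 0.0], [0.0, 0.0, 0.0312]], "rotation": [[0.0001, 0.0001, -0.0002], [0.0001, 0.0001, -0.0002], [0.0001, 0.0001, -0.0002], [0.0, 0.0, 0.0157], [0.0, 0.0, 0.0157], [0.0, 0.0, 0.0157], [0.0, 0.0, 0.0157], [0.0, 0.0, 0.0157], [0.0, 0.0, 0.0]]}
```

Request:
{"op": "move_arm", "data": {"jaw": [255,255,255,255,255,255,255,255,255,255], "dp": [[0,0,-0.057],[0,0,-0.057],[0,0,-0.057],[0.0654,0.0323,0],[0.067,0.029,0],[0.0682,0.0258,0],[0.0694,0.0224,0],[0.07,0.019,0],[0,0,0.031],[0,0,0]], "rotation": [[0,0,0],[0,0,0],[0,0,0],[0,0,0.0157],[0,0,0.0157],[0,0,0.0157],[0,0,0.0157],[0,0,0.0157],[0,0,0],[0,0,0]]}}

```text
clock: 46.25
position: [0.5297, -0.0132, 0.1228]
tool_rot: [-3.139, 0.0, 1.468]
force: [0.1, 0.3, 0.1]
grip_width: 0.0101
```

Request:
{"op": "move_arm", "data": {"jaw": [255,255,255], "dp": [[0,0,0],[0,0,0],[0,0,0]], "rotation": [[0,0,0],[0,0,0],[0,0,0]]}}

```text
clock: 46.62
position: [0.5307, -0.014, 0.1241]
tool_rot: [3.141, 0.0, 1.466]
force: [-0.1, 0.6, 0.1]
grip_width: 0.0101
```

```bash
python3 -c "
from h import *
st();plan([(.5307,-.0132,.0995,1.469),(.5307,-.0132,.0885,1.469)],jaw=255)"
```

```text
t46.62 p [ 0.5307 -0.014   0.1241] rot [3.141 0.    1.466] F [-0.1  0.6  0.1] M [-0.03  0.02 -0.01] w0.0101 q [ 0.37  0.59 -0.62  1.92  0.47  0.78 -0.62]
{"jaw": [255, 255], "dp": [[0.001, -0.0001, 0.0308], [0.0, 0.0, 0.0138]], "rotation": [[0.0002, 0.0, -0.001], [0.0, 0.0, 0.0]]}
```

Request:
{"op": "move_arm", "data": {"jaw": [255,255,255,255,255,255,255,255], "dp": [[0.001,0,0.03],[0,0,0.009],[0,0,0.0045],[0,0,0],[0,0,0.0012],[0,0,0],[0,0,0.0006],[0,0,0]], "rotation": [[0,0,-0.001],[0,0,0],[0,0,0],[0,0,0],[0,0,0],[0,0,0],[0,0,0],[0,0,0]]}}

```text
clock: 47.62
position: [0.5306, -0.0127, 0.0874]
tool_rot: [3.142, 0.0, 1.47]
force: [0.8, -0.1, -0.0]
grip_width: 0.0097
```

```bash
python3 -c "
from h import *
st()"
```

```text
t47.62 p [ 0.5306 -0.0127  0.0874] rot [3.142 0.    1.47 ] F [ 0.8 -0.1 -0. ] M [-0.02  0.    0.02] w0.0097 q [ 0.33  0.64 -0.58  1.94  0.52  0.71 -0.66]
```

Request:
{"op": "move_arm", "data": {"jaw": [255,255,255,255], "dp": [[0,0,0.0006],[0,0,0],[0,0,0.0006],[0,0,0]], "rotation": [[0,0,0],[0,0,0],[0,0,0],[0,0,0]]}}

```text
clock: 48.12
position: [0.5308, -0.0127, 0.0872]
tool_rot: [3.141, 0.001, 1.47]
force: [-5.1, -0.2, 18.3]
grip_width: 0.01
```

```bash
python3 -c "
from h import *
st();cv2.imwrite('pics/scene17.png',grab_frame('scene'))"
```

```text
t48.12 p [ 0.5308 -0.0127  0.0872] rot [3.141e+00 1.000e-03 1.470e+00] F [-5.1 -0.2 18.3] M [-0.11  1.34 -0.02] w0.0100 q [ 0.33  0.64 -0.58  1.94  0.52  0.71 -0.66]
```

Contact. Ease off, release and lift, then clear the view towards the switch on the left.

Request:
{"op": "move_arm", "data": {"jaw": [255,140,140,140,140,140,140,140,140], "dp": [[0,0,-0.0014],[0,0,0],[0,0,0],[0,0,0],[0,0,-0.015],[0,0,-0.06],[-0.05,0,-0.04],[-0.06,0,0],[0,0,0]], "rotation": [[0,0,0],[0,0,0],[0,0,0],[0,0,0],[0,0,0],[0,0,0],[0,0,0],[0,0,0],[0,0,0]]}}

```text
clock: 49.3
position: [0.5213, -0.104, 0.1803]
tool_rot: [3.141, 0.002, 1.465]
force: [0.4, -0.5, -1.2]
grip_width: 0.0388
```

Request:
{"op": "move_arm", "data": {"jaw": [140,140,140,140], "dp": [[-0.06,-0.05,0],[-0.06,-0.04,0],[-0.06,0,0],[0,0,0]], "rotation": [[0,0,0],[0,0,0],[0,0,0],[0,0,0]]}}

```text
clock: 49.8
position: [0.4348, -0.239, 0.1799]
tool_rot: [3.142, 0.001, 1.465]
force: [0.4, 1.2, -0.2]
grip_width: 0.0386
```

```bash
python3 - <<'E'
from h import *
st()
a=grab_frame("top");cv2.imwrite("pics/top18.png",a);b=grab_frame("scene");cv2.imwrite("pics/scene18.png",b)
for c,bb,s,an,mx in vials(a,(300,145,345,182)):
    P,Q=onz("top",c,.082),onz("top",bb,.082);print("d",(1000*(Q-P)).round(1))
a0=cv2.imread("pics/top12.png")
cv2.imwrite("pics/d10.png",np.vstack([np.hstack([cv2.resize(i[168:218,253:313],(395,300),interpolation=3) for i in(a0,a)]),
 np.hstack([cv2.resize(b[200:250,240:306],(395,300),interpolation=3),cv2.resize(b[255:325,395:470],(395,300),interpolation=3)])]))
E
```

```text
t49.80 p [ 0.4348 -0.239   0.1799] rot [3.142e+00 1.000e-03 1.465e+00] F [ 0.4  1.2 -0.2] M [ 0.02 -0.01 -0.01] w0.0386 q [ 0.89  0.45 -0.66  1.96  0.36  0.85 -0.07]
d [ 0.3 -1.3  0. ]
d [ 1.1 -0.5  0. ]
```

View pics/d10.png

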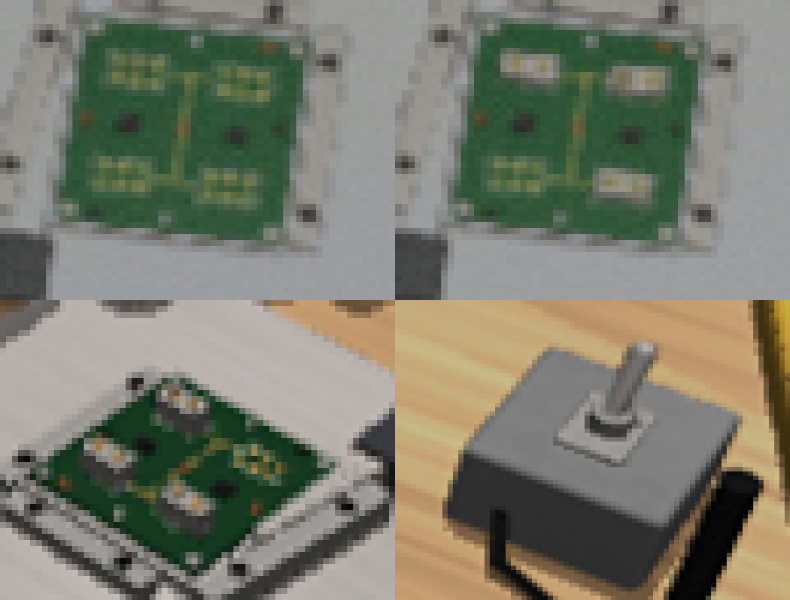

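Three cans stand on their outlines: cans at (530,68), (637,79), (623,184) against prints at (138,72), (243,83), (229,185) plus 395 in x, within about 1.5 mm after parallax. The toggle leans towards the robot, tip at scene crop (645,350). Locate the switch.

```bash
python3 - <<'E'
from h import *
a=cv2.imread("pics/top18.png");b=cv2.imread("pics/scene18.png")
f=6;x0,y0,x1,y1=105,190,165,245
S=cv2.resize(a[y0:y1,x0:x1],None,fx=f,fy=f,interpolation=3);h=hsv(S)
m=((h[...,1]<60)&(h[...,2]>85)).astype(np.uint8);m=cv2.morphologyEx(m,cv2.MORPH_CLOSE,np.ones((31,31)));m=cv2.morphologyEx(m,cv2.MORPH_OPEN,np.ones((25,25)))
n,l,s,c=cv2.connectedComponentsWithStats(m);i=1+s[1:,4].argmax();cc=max(cv2.findContours((l==i).astype(np.uint8),0,1)[0],key=cv2.contourArea)
W=np.array([onz("top",(p[0]+.5)/f-.5+[x0,y0],.055)[:2] for p in cc]).astype(np.float32);r=cv2.minAreaRect(W);print("box",r)
# brightest (toggle) in top
g=cv2.cvtColor(S,6);t=(g>175).astype(np.uint8);n,l,s,c=cv2.connectedComponentsWithStats(t)
for i in range(1,n):
    if s[i,4]>30: print("bright",((c[i]+.5)/f-.5+[x0,y0]).round(2),s[i,2:]/f,onz("top",(c[i]+.5)/f-.5+[x0,y0],.1).round(4))
tip=(442.3,267.5)
print("scene tip at .105",onz("scene",tip,.105).round(4))
cv2.imwrite("pics/d11.png",np.hstack([cv2.resize(S,(480,440)),cv2.resize(b[255:300,425:460],(310,440),interpolation=3)]))
E
```

```text
box ((0.471607506275177, 0.41070616245269775), (0.09055875241756439, 0.10453978180885315), 88.912109375)
scene tip at .105 [0.4676 0.4148 0.105 ]
```

View pics/d11.png

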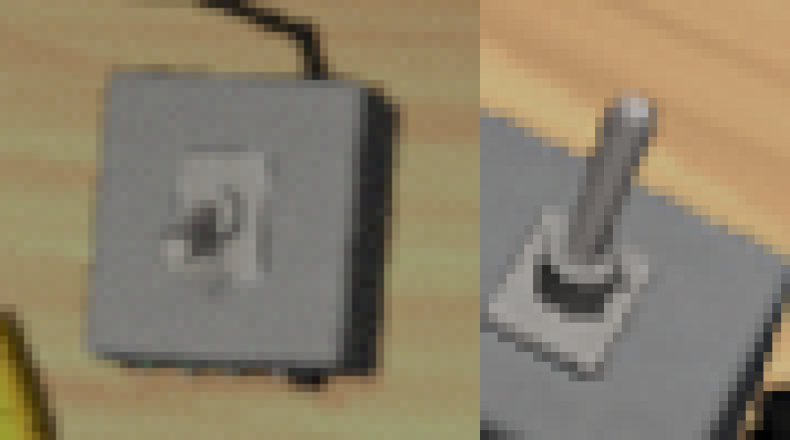

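```bash
python3 - <<'E'
from h import *
print("top tip",onz("top",(126.4,219.9),.103).round(4),"pivot top",onz("top",(132.5,216.6),.057).round(4))
print("tri",*tri((126.4,219.9),(442.4,265.7)))
u=(425+(590-480)/310*35-.5,255+278/440*45-.5);print("scene base",u,onz("scene",u,.062).round(4))
for P in((.4725,.409,.067),(.4538,.411,.105)): print(px("scene",P).round(1),px("top",P).round(1))
E
```

```text
top tip [0.4591 0.4113 0.103 ] pivot top [0.4733 0.4096 0.057 ]
tri [0.45895033 0.41209585 0.10220472] 0.0011490597948703273
scene base (436.9193548387097, 282.9318181818182) [0.4748 0.4151 0.062 ]
[435.2 279.7] [131.6 216.5]
[442.7 263.3] [126.1 221.8]
```

The toggle tip is at about (0.457, 0.4115, 0.10) and the pivot at (0.473, 0.410), 16 mm apart as specified. Go and push it away.

```bash
python3 -c "
from h import *
st();plan([(.43,.4115,.18,3.0416,.05)],jaw=255)"
```

```text
t49.90 p [ 0.4358 -0.2357  0.1799] rot [ 3.141 -0.     1.47 ] F [ 0.1  0.5 -0.5] M [ 0.07 -0.01  0.  ] w0.0387 q [ 0.88  0.45 -0.66  1.96  0.36  0.85 -0.07]
{"jaw": [255, 255, 255, 255, 255, 255, 255, 255, 255, 255], "dp": [[0.0619, -0.0068, 0.0], [0.0622, 0.0007, 0.0], [0.0617, 0.0082, 0.0], [0.0603, 0.0156, 0.0], [0.0579, 0.0227, 0.0], [0.0548, 0.0295, 0.0], [0.0508, 0.0359, 0.0], [0.0461, 0.0418, 0.0], [0.0407, 0.0471, 0.0], [0.0348, 0.0516, 0.0]], "rotation": [[0.0, 0.0, -0.0385], [0.0, 0.0, -0.0385], [0.0, 0.0, -0.0385], [0.0, 0.0, -0.0385], [0.0, 0.0, -0.0385], [0.0, 0.0, -0.0385], [0.0, 0.0, -0.0385], [0.0, 0.0, -0.0385], [0.0, 0.0, -0.0385], [0.0, 0.0, -0.0385]]}
{"jaw": [255, 255, 255], "dp": [[0.0283, 0.0554, 0.0], [0.0214, 0.0584, 0.0], [0.0142, 0.0606, 0.0]], "rotation": [[0.0, 0.0, -0.0385], [0.0, 0.0, -0.0385], [0.0, 0.0, -0.0385]]}
```

Request:
{"op": "move_arm", "data": {"jaw": [255,255,255,255,255,255,255,255,255,255], "dp": [[0.062,-0.007,0],[0.0622,0.0007,0],[0.0617,0.008,0],[0.0603,0.0156,0],[0.058,0.0227,0],[0.055,0.0295,0],[0.051,0.036,0],[0.046,0.042,0],[0.0407,0.047,0],[0.035,0.0516,0]], "rotation": [[0,0,-0.0385],[0,0,-0.0385],[0,0,-0.0385],[0,0,-0.0385],[0,0,-0.0385],[0,0,-0.0385],[0,0,-0.0385],[0,0,-0.0385],[0,0,-0.0385],[0,0,-0.0385]]}}

```text
clock: 51.15
position: [0.4294, 0.2651, 0.1799]
tool_rot: [3.141, 0.0, 2.686]
force: [1.2, -0.8, 0.3]
grip_width: -0.0001
```

Request:
{"op": "move_arm", "data": {"jaw": [255,255,255,255,255], "dp": [[0.0283,0.0554,0],[0.0214,0.0584,0],[0.0142,0.0606,0],[0,0,0],[0,0,0]], "rotation": [[0,0,-0.0385],[0,0,-0.0385],[0,0,-0.0385],[0,0,0],[0,0,0]]}}

```text
clock: 51.78
position: [0.428, 0.4119, 0.1795]
tool_rot: [-3.141, -0.0, 3.043]
force: [0.3, -0.6, -0.9]
grip_width: 0.0002
```

```bash
python3 -c "
from h import *
st();plan([(.425,.4115,.18,3.0416,.05),(.425,.4115,.093,3.0416),(.44,.4115,.093,3.04)],jaw=255)"
```

```text
t51.77 p [0.428  0.4119 0.1795] rot [-3.141 -0.     3.043] F [ 0.3 -0.6 -0.9] M [-0.04 -0.03  0.03] w0.0002 q [-0.21  0.73 -1.02  1.7   0.69  1.11  0.04]
{"jaw": [255, 255, 255, 255], "dp": [[0.0036, -0.0009, -0.0006], [0.0, 0.0, 0.0544], [0.0, 0.0, 0.0544], [-0.0187, 0.0019, 0.0]], "rotation": [[-0.0001, -0.0001, 0.0006], [0.0, 0.0, 0.0], [0.0, 0.0, 0.0], [0.0, 0.0, 0.0005]]}
```

Request:
{"op": "move_arm", "data": {"jaw": [255,255,255,255,255,255,255], "dp": [[0.0036,0,0],[0,0,0.054],[0,0,0.054],[0,0,0],[-0.018,0.002,0],[-0.01,0.001,0],[0,0,0]], "rotation": [[0,0,0],[0,0,0],[0,0,0],[0,0,0],[0,0,0],[0,0,0],[0,0,0]]}}

```text
clock: 52.65
position: [0.45, 0.412, 0.0941]
tool_rot: [3.141, 0.001, 3.041]
force: [0.6, 0.2, 0.3]
grip_width: 0.0003
```

Request:
{"op": "move_arm", "data": {"jaw": [255,255,255,255], "dp": [[-0.012,0.001,0],[-0.012,0.001,0],[0,0,0],[0,0,0]], "rotation": [[0,0,0],[0,0,0],[0,0,0],[0,0,0]]}}

```text
clock: 53.15
position: [0.468, 0.4115, 0.093]
tool_rot: [-3.141, 0.0, 3.042]
force: [-0.7, -0.3, 0.4]
grip_width: -0.0002
```

```bash
python3 -c "
from h import *
st()"
```

```text
t53.15 p [0.468  0.4115 0.093 ] rot [-3.141  0.     3.042] F [-0.7 -0.3  0.4] M [-0.02  0.03  0.02] w-0.0002 q [-0.24  0.87 -0.93  1.68  0.8   1.02  0.03]
```

Request:
{"op": "move_arm", "data": {"jaw": [255,255,255,255,255], "dp": [[-0.005,0.0005,0],[0,0,0],[-0.005,0.0005,0],[0,0,0],[0,0,0]], "rotation": [[0,0,0],[0,0,0],[0,0,0],[0,0,0],[0,0,0]]}}

```text
clock: 53.78
position: [0.4719, 0.4119, 0.0928]
tool_rot: [-3.139, -0.006, 3.045]
force: [-24.3, -4.9, 8.5]
grip_width: -0.0005
```

```bash
python3 -c "
from h import *
st()"
```

```text
t53.77 p [0.4719 0.4119 0.0928] rot [-3.139 -0.006  3.045] F [-24.3  -4.9   8.5] M [-0.97  5.38 -0.08] w-0.0005 q [-0.23  0.87 -0.93  1.66  0.79  1.03  0.05]
```

At the end stop (24 N, TCP x 0.472 as predicted). Back off, lift and check.

Request:
{"op": "move_arm", "data": {"jaw": [255,255,255,255,255,255,255,255,255,255], "dp": [[0.02,0,0],[0.05,0,-0.04],[0,0,-0.06],[0,0,-0.04],[0.03,-0.05,0],[0,-0.07,0],[0,-0.07,0],[0,0,0],[0,0,0],[0,0,0]], "rotation": [[0,0,0],[0,0,0],[0,0,0],[0,0,0],[0,0,0],[0,0,0],[0,0,0],[0,0,0],[0,0,0],[0,0,0]]}}

```text
clock: 55.02
position: [0.3812, 0.2695, 0.2053]
tool_rot: [3.141, 0.0, 3.044]
force: [-0.6, 0.6, 0.5]
grip_width: -0.0002
```

```bash
python3 - <<'E'
from h import *
st()
a=grab_frame("top");cv2.imwrite("pics/top20.png",a);b=grab_frame("scene");cv2.imwrite("pics/scene20.png",b)
for c,bb,s,an,mx in vials(a,(300,145,345,182)):
    P,Q=onz("top",c,.082),onz("top",bb,.082);print("d",(1000*(Q-P)).round(1))
cv2.imwrite("pics/d12.png",np.vstack([np.hstack([cv2.resize(a[160:230,240:330],(395,300),interpolation=3),cv2.resize(b[190:260,235:325],(395,300),interpolation=3)]),
 np.hstack([cv2.resize(a[120:280,80:290],(395,300),interpolation=3),cv2.resize(b[250:325,395:470],(395,300),interpolation=3)])]))
E
```

```text
t55.02 p [0.3812 0.2695 0.2053] rot [3.141 0.    3.044] F [-0.6  0.6  0.5] M [-0.01 -0.    0.02] w-0.0002 q [ 0.12  0.53 -1.15  1.99  0.58  1.    0.16]
d [0.5 0.  0. ]
d [ 0.9 -0.4  0. ]
```

View pics/d12.png

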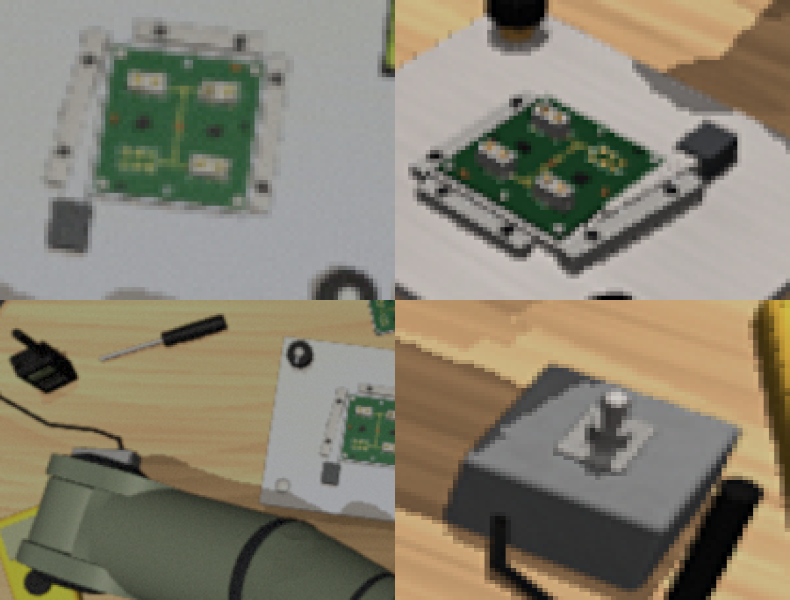

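The toggle now leans away (scene crop (612,405)), cans, key and bubbles are in place, and the arm is clear. Hand in.

```bash
python3 -c "
from h import *
print(workorder.job_done());st()"
```

```text
the job is handed in; nothing more can be done
None
the job is handed in; nothing more can be done
```

The job is handed in, at about 55 s of the 210 s allowed. I levelled the plate with both foot screws and drove the key in until it jammed. Then I stood the three cans on outlines print2, print3 and print0 and flipped the heater switch.

What my last checks showed:
- **Bubbles:** about 0.5 mm (vial b) and 1.0 mm (vial a) off mid-vial, against the 3 mm limit.
- **Key and carrier:** the key head sat about 26 mm short of the slot mouth, within the 32 mm limit. The key barely moved (about 0.4 mm) under the last tap. That tap peaked at about 28 N, above the 15–20 N advised. The carrier looked tight on the fence and square; I could not measure the pinch force itself.
- **Cans:** within about 1.5 mm of their outlines by picture comparison. Finer automatic measurements were mixed: the top view put the first can 1.4 mm off, while the scene view's can detection failed and I ignored it.
- **Switch:** it reached its end stop at about 24 N, and the picture shows the toggle leaning away.
- **Arm and bystanders:** the arm ended clear of everything. The radio stood undisturbed in the last picture I viewed. The bottle, spool and plug were not in it, though I felt no unexpected contact.

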